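# Set the labeller's stop and feed the carton under its head

### The job

Get the green-banded carton ready for its label. First move the labeller's end stop to the notch beside the green marker: squeeze its red lever against the steel grip plate, slide the stop along, and let go so that it latches in that notch; then lay the carton flat on the feed bed with its green-banded end leading and slide it along the channel, under the labelling head, until it rests gently against the stop. Leave the other things on the counter where they are.

Things in the scene. Friction and masses are not known exactly. Their poses are not given: they have to be found in the camera images.
- labeller: Bench labelling machine, grey base with a bright feed bed; fixed, its place and turn vary. Origin: counter level under the middle of its head. +y = feed direction, +x away from the robot, z up; all lengths in its axes. Bed surface z = 30 mm, y = -300 to 205. A steel rack with five notches stands at x = 50, at y = 92, 112, 132, 152 and 172.
- channel_in (a point): Labeller's bed surface on the centre line where the straight channel begins (its y = -70 mm), axes as the labeller's. Two steel walls, 66 mm apart inside, 8 mm thick, 16 mm above the bed, run 100 mm on from here, under the head. Against the feed they flare to 100 mm apart over 80 mm; before that the bed is an open table 98 mm wide, 150 mm long.
- head_under (a point): Middle of the underside of the black pad of the white labelling head, 68 mm above the bed; axes as the labeller's. The head reaches 20 mm to either side of here along the feed (y) and 75 mm across (x), on posts 58 to 74 mm off the centre line; its housing top is 72 mm above here and its label reel 152 mm.
- stop (a joint): End stop, a blue and black carriage that slides on the labeller along its y (m, positive with the feed). Notches at -0.040, -0.020, 0, 0.020, 0.040; it starts latched at 0 and while latched cannot be slid. Unlatched it slides against about 2 N of friction and stays where it is left. Travel ends at -0.044 and 0.044.
- lever (a joint): Red release lever on the stop (rad): 0 = released, leaning out, tooth in a notch; 0.26 = fully squeezed, upright; above about 0.19 the tooth is clear. A spring returns it: squeezing takes 4 N at first, 10 N at the end. Let go within 3 mm of a notch the tooth pulls the stop in; else it rides on the rack at about 0.17, unlatched, until the stop is slid to a notch.
- grip_squeezed (a point): On the stop: mid-point between the outer grip faces with the lever fully squeezed, half-way up the grips, axes as the labeller's; 56 mm beyond the stop face. Squeezed, the faces are 23.5 mm off it: steel grip plate (fixed, 30 mm wide) on the -x side, lever (26 mm wide) on +x. Released, the lever is 35 mm off it. Grips end 20 mm above; brackets start 33 mm below.
- pointer (a point): On the stop, level with the lever's white centre line (and its tooth), over the row of markers 105 mm off the bed's centre line; axes as the labeller's. Its y tells which marker the stop is at.
- stop_face (a point): Centre of the stop's flat face (60 mm wide, z from 32 to 80 mm) that the carton comes to rest against; it faces against the feed, axes as the labeller's. At the labeller's y = 76 mm when the stop is in the middle notch (its lever and tooth then at y = 132).
- marker_green: Green clip-on marker, 26 (x) by 14 by 10 mm, on the base plate beside one of the notches; origin under its middle, axes as the labeller's. Level in y with its notch. The markers change places from run to run.
- marker_yellow: Yellow marker, the same, beside another notch.
- marker_white: White marker, the same, always beside the middle notch, where the stop starts.
- marker_blue: Blue marker, the same, beside another notch.
- marker_orange: Orange marker, the same, beside another notch.
- carton_center (a point): Centre of the brown carton with a green band, 60 mm (its x) by 200 mm (its y) by 55 mm high (its z, up), about 0.3 kg, lying flat on the counter between the robot and the labeller. Its +y points to the green-banded end, which is to lead.
- carton_front (a point): Centre of the carton's green-banded (leading) end face, 100 mm from its centre along its +y.
- carton_blue: Another carton with a blue band, 85 x 150 x 65 mm, to be left alone; origin under its middle.
- tape_roll: Roll of brown packing tape lying flat, 92 mm across, 48 mm high, to be left alone; origin under its middle.
- felt_pen: Felt pen with a red cap, 120 mm long (its y), 18 mm thick, to be left alone.
- stamp: Rubber stamp with a wooden knob, 36 x 60 mm, 78 mm high, to be left alone.
- dispenser: Desk tape dispenser, 75 x 190 mm, 108 mm high, to be left alone.
Not all that is in view belongs to the job. Leave any purple look-alike of the part that bears carton_center alone.

How it is judged:
By the outcome, as a careful person would: the job done as asked, in the order asked, and still so for the second after the job is handed in, with the robot touching nothing.
It also fails if it takes over 72 s, if anything falls off the work surface, if the arm or the gripper's body presses on something with over 40 N, if the wrist force passes 120 N, or if a joint passes its speed limit or range.

### The arm

A 6-joint arm with a two-finger parallel gripper is mounted at the origin on the work surface. World frame = base frame: x ahead of the robot, y to its left, z up, the work surface at z = 0. Lengths are in m, angles in rad, forces in N, time in s.
With the tool pointing down it reaches from about 0.375 to 0.9 m from the base axis. Payload 3.1 kg.
Tool frame: the origin (TCP) lies at the very end of the fingers, on their centre line; the grasp point (between the pads) lies 19 mm behind it (tcp_to_grasp is the distance from the TCP to the grasp point, in m); z points along the fingers, y is the direction in which the jaws open and shut (so a half turn about z gives the same grasp; the last joint's range is limited). The gripper opens to 85 mm and grips with 20 to 120 N. Pads are 22 mm wide; open, the fingers measure 114 mm over their backs; the gripper's body (76 mm by 85 mm) begins 54 mm behind the grasp point. The pads swing forward as they close: fully open they stand 13 mm farther back than shut.
Start: joints at [-1.437, 0.527, 1.433, -0, 1.181, -0.178], TCP at [0.192, -0.595, 0.231] pointing down, gripper open.
Joint ranges: [-3.08, 3.08], [-0.75, 2.2], [0.22, 2.44], [-1.43, 4.57], [0, 2.65], [-2.85, 2.85]. Speed limits (rad/s): [2.79, 2.79, 3.14, 3.14, 3.14, 3.14].

### API

Orientations are given as a unit quaternion [x, y, z, w].
In Python, from station import sense, snapshot, camera_info, sign_off, tcp_to_grasp gives the robot as it stands.
- The arm moves only by the shell command python3 -m inch 'ROWS' [FORCE]. ROWS is JSON, a list of rows, each a list of 3 entries, a list of its own where there are three numbers: the closure, from -1 (fully open) to 1 (shut), so that 0 is half open, then the shift along the tool's x, y, z normalised to -1 to 1, where 1 is 10 cm, then the turn, a rotation vector about the tool's x, y, z normalised to -1 to 1, where 1 is 360 degrees. In form: [[jaw, [dx, dy, dz], [ax, ay, az]], ...]. A call has 1 to 20 rows; each row is the pose to reach, as a shift and turn from the pose commanded when the call began, along the tool's axes at that moment, turning the shorter way round; what a row does not reach only later rows make up. A row lasts 1/10 s, in which the tool goes at most 50 mm and 8.59 degrees, less where a joint would pass 70% of its speed; a pose out of reach is approached as far as the arm can. A call with a number of a shift or a turn outside -1 to 1 is refused whole. A call with a gripper value outside its range is refused whole. The fingers move at their own pace and stop on an object; FORCE is the grip in N (left out, the last holds). Time passes only in rows, so rows that repeat a pose let the fingers close. It gives the time, the measured TCP pose, the force and the opening at its end, in the units of the state.
- sense(): the state, without advancing time (a new reading comes with each control period).
- snapshot(name): name is "side" or "top" or "wrist"; returns (picture, depth): 480x640x3 uint8, blue, green, red; 480x640 float32, m along the optical axis (not along the pixel's ray), 0 where there is no reading.
- camera_info(name): a dict with "K" (3x3 intrinsics, pixels), "dist" ([k1, k2, p1, p2, k3] as OpenCV has them; the pictures are not rectified), "origin" and "orientation" of the camera in the world. Camera axes: x right, y down, z forward; pixel columns grow to the right and rows downward; lengths in m; the calibration is good to about 2 mm. A picture is of the moment at which its call begins: read the wrist's pose just before it. camera_info takes no time and is no camera call; for the wrist camera it gives the pose at the moment of the call.
- sign_off(): hands the job in, once; it reports no verdict.
The state is a dict: "t": time; "q": joint angles; "qd": joint speeds; "tau": joint torques, N m; "tcp_pos": TCP position; "tool_rot": TCP orientation; "force": force on the tool from outside, world axes, zero at the start; "ft_torque": the same for the moment, N m; "finger_gap": opening from 0.0 (shut) to 1.0 (fully open).
Only numpy, scipy, OpenCV 4.12 (cv2) and the standard library are available. Lean on these libraries where they do the work, as an engineer would, in place of code of your own. Each camera call takes 0.05 s, during which the arm holds its last target.

## Working session

There is one attempt and no reset: what is moved stays moved. The work goes in short steps, Python scripts to look and compute and a shell command to move; the robot and the scene stay as the last step left them, time stands still between calls to the robot, and variables do not carry over. Pictures are saved under pics/ and viewed, and the job is handed in when it is done.

```bash
ls; mkdir -p pics
python3 - <<'E'
from station import *
import cv2
s=sense();print(s)
print(tcp_to_grasp)
for n in("side","top","wrist"):
    i=camera_info(n);print(n,i)
    p,d=snapshot(n);cv2.imwrite(f"pics/{n}0.png",p)
    import numpy as np;np.save(f"pics/{n}0.npy",d)
E
```

```text
pics
{'t': 0.0, 'q': array([-1.43648257e+00,  5.28467859e-01,  1.43392280e+00,  8.78284026e-06,
        1.18136279e+00, -1.78520677e-01]), 'qd': array([ 0.00157791,  0.00019581, -0.00119224, -0.00143295, -0.0005344 ,
        0.00256202]), 'tau': array([-5.70056727e-04, -4.42346370e+01, -1.78026402e+01, -3.55547263e-04,
        8.39691114e-03,  2.97043776e-06]), 'tcp_pos': array([ 0.19226859, -0.59393874,  0.23032604]), 'tool_rot': array([ 9.87791432e-01,  1.55778430e-01,  2.79383094e-05, -1.08004017e-03]), 'force': array([-0.52497644,  0.07169372,  0.16851995]), 'ft_torque': array([-0.02421382, -0.00353924, -0.01445878]), 'finger_gap': 1.0001497103518637}
0.0187
side {'K': array([[476.49682378,   0.        , 309.54205582],
       [  0.        , 476.49682378, 245.45826614],
       [  0.        ,   0.        ,   1.        ]]), 'dist': array([0.04095946, 0.        , 0.        , 0.        , 0.        ]), 'origin': array([-0.12413576,  0.8715108 ,  0.79852466]), 'orientation': array([-0.25135501,  0.84152906, -0.45544228,  0.14567717])}
top {'K': array([[446.84714175,   0.        , 319.93005994],
       [  0.        , 446.84714175, 243.11753823],
       [  0.        ,   0.        ,   1.        ]]), 'dist': array([0.01503293, 0.        , 0.        , 0.        , 0.        ]), 'origin': array([ 0.41009988, -0.06457199,  1.11736131]), 'orientation': array([ 0.71573101, -0.69636284,  0.03049829, -0.04333318])}
wrist {'K': array([[369.96844324,   0.        , 321.17040633],
       [  0.        , 369.96844324, 248.1488817 ],
       [  0.        ,   0.        ,   1.        ]]), 'dist': array([-0.03693751,  0.        ,  0.        ,  0.        ,  0.        ]), 'origin': array([ 0.25504776, -0.57479442,  0.37196677]), 'orientation': array([ 0.80128785, -0.58371018, -0.07832942,  0.10528393])}
```

View pics/top0.png

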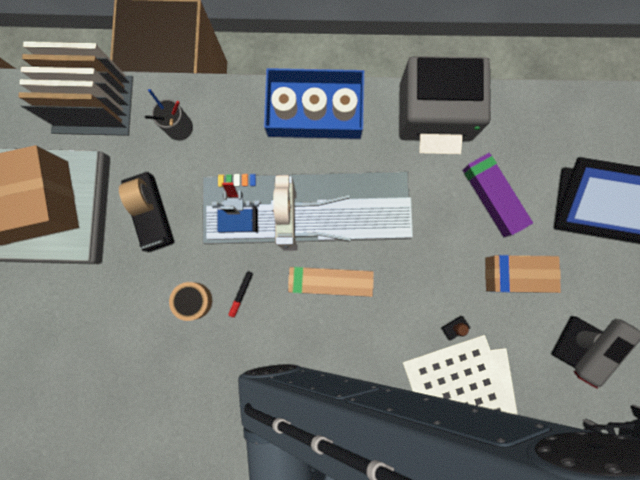

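View pics/side0.png

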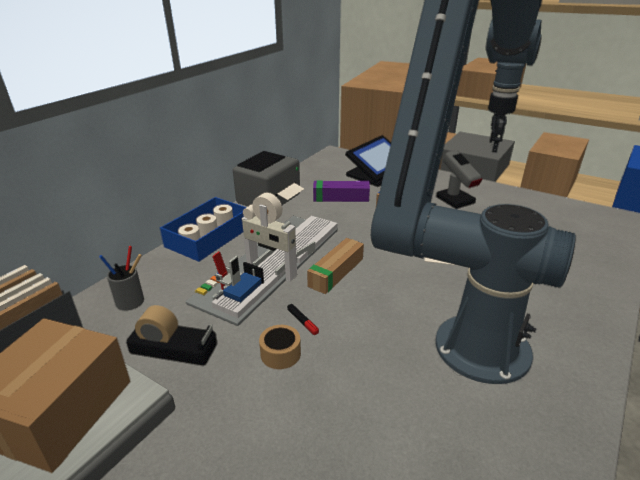

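View pics/wrist0.png

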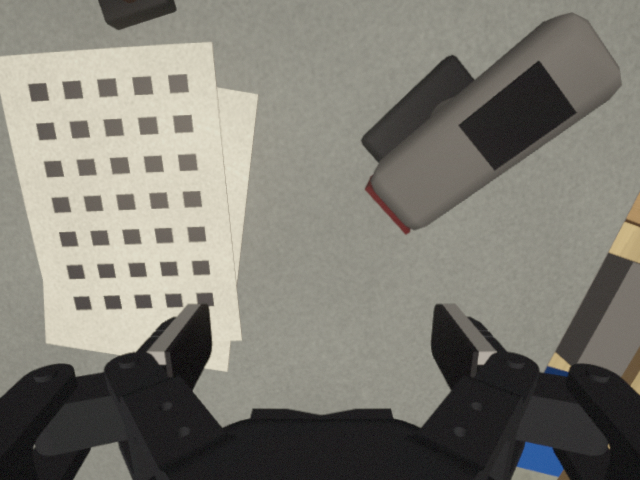

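Candidates for the carton in the top view:
- (331,282): brown with a green band at its left end
- (497,195): purple look-alike with a green band
- (523,273): brown with a blue band
- (35,200): large brown box

The description fits (331,282). Next I'll check it and the markers in close crops.

```bash
cat > h.py <<'E'
import numpy as np,cv2,json
from scipy.spatial.transform import Rotation as R
from station import *
def ray(info,uv):
    uv=np.array(uv,float).reshape(-1,1,2)
    n=cv2.undistortPoints(uv,info["K"],info["dist"]).reshape(-1,2)
    d=np.c_[n,np.ones(len(n))]
    return info["origin"],R.from_quat(info["orientation"]).apply(d)
def onplane(info,uv,z):
    o,d=ray(info,uv); return o+d*((z-o[2])/d[:,2])[:,None]
def depthpt(info,uv,dep):
    o,d=ray(info,uv); 
    return o+d*np.array([dep[int(round(v)),int(round(u))] for u,v in uv])[:,None]
def proj(info,P):
    r=R.from_quat(info["orientation"]).inv()
    rv=r.as_rotvec(); t=-r.apply(info["origin"])
    return cv2.projectPoints(np.array(P,float).reshape(-1,3),rv,t,info["K"],info["dist"])[0].reshape(-1,2)
def crop(p,x0,y0,x1,y1,s,name):
    cv2.imwrite(name,cv2.resize(p[y0:y1,x0:x1],None,fx=s,fy=s,interpolation=cv2.INTER_CUBIC))
E
python3 - <<'E'
from h import *
p=cv2.imread("pics/top0.png");crop(p,195,165,425,310,3.4,"pics/c1.png")
p=cv2.imread("pics/side0.png");crop(p,175,180,375,340,4,"pics/c2.png")
E
```

```text
(no output)
```

View pics/c1.png

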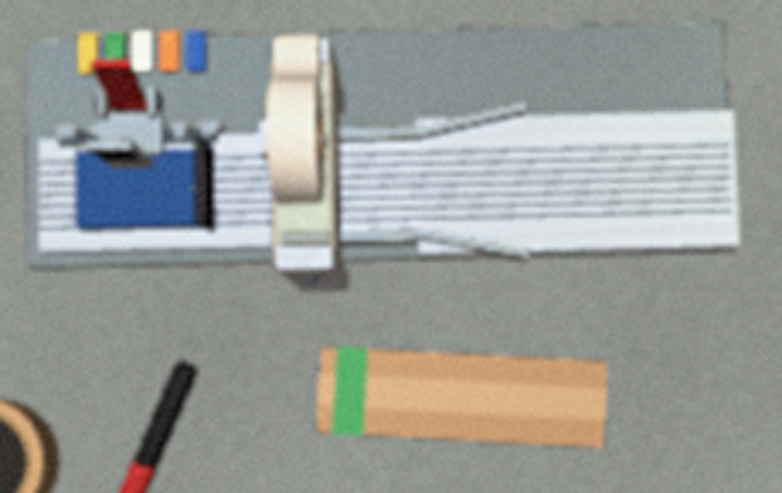

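View pics/c2.png

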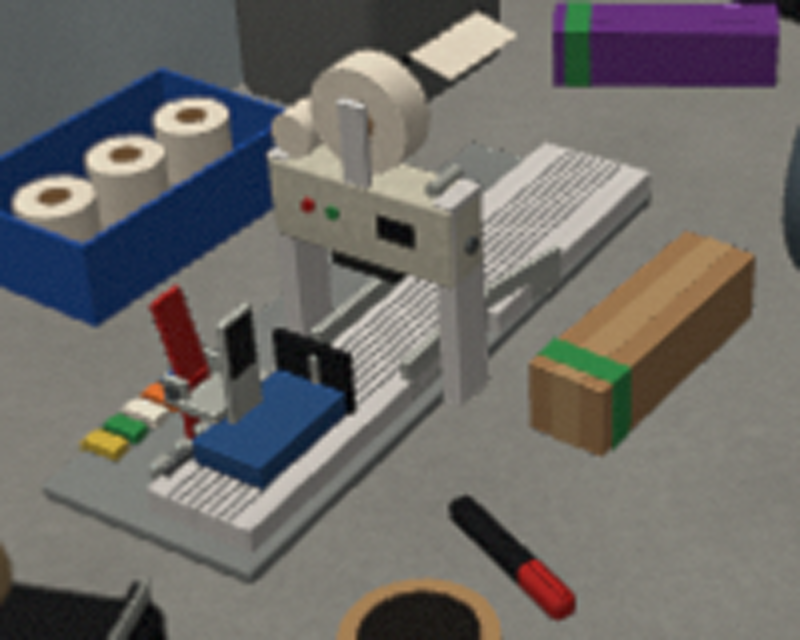

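The crops confirm the brown green-banded carton at (331,282), with its band already toward the feed end. The markers run, from high y down: yellow, green, white, orange, blue. So green is the +0.020 notch. Next I'll measure the poses.

```bash
cat > m.py <<'E'
from h import *
i=camera_info("top");p=cv2.imread("pics/top0.png");d=np.load("pics/top0.npy")
vv,uu=np.mgrid[0:480,0:640]
o,dr=ray(i,np.c_[uu.ravel(),vv.ravel()])
P=(o+dr*d.reshape(-1,1)).reshape(480,640,3)
hsv=cv2.cvtColor(p,cv2.COLOR_BGR2HSV)
# carton
def rect(m,name,z):
    c,_=cv2.findContours(m.astype(np.uint8),0,2);c=max(c,key=cv2.contourArea)
    w=onplane(i,c.reshape(-1,2),z)
    r=cv2.minAreaRect((w[:,:2]*1000).astype(np.float32));print(name,r,cv2.boundingRect(c));return w,r
print("table z",np.median(P[330:360,100:200,2]))
m=np.zeros((480,640),bool);m[255:310,280:385]=1
top=m&(P[...,2]>.045);rect(top,"carton",.055);print("z",np.median(P[top][:,2]))
b=np.zeros((480,640),bool);b[170:250,195:420]=1
br=b&(P[...,2]>.022)&(P[...,2]<.036)
w,r=rect(br,"bed",.030)
cv2.imwrite("pics/br.png",br*255)
print("bed z",np.median(P[br][:,2]))
# base
ba=b&(P[...,2]>.004);rect(ba,"base",.01)
for n,lo,hi in(("yellow",(20,120,120),(33,255,255)),("green",(45,80,60),(75,255,255)),("orange",(5,140,140),(18,255,255)),("blue",(105,100,80),(125,255,255)),("white",(0,0,215),(180,40,255))):
    k=cv2.inRange(hsv,lo,hi)>0
    bb=np.zeros((480,640),bool);bb[172:190,214:260]=1
    k&=bb;v,u=np.nonzero(k);print(n,k.sum(),u.mean(),v.mean(),onplane(i,[(u.mean(),v.mean())],.018).round(4),np.median(P[k][:,2]))
np.save("pics/P.npy",P)
E
python3 m.py
```

```text
table z -0.00042280719060683314
carton ((429.6300048828125, -69.84083557128906), (200.00198364257812, 61.81869125366211), 88.5655746459961) (288, 267, 85, 30)
z 0.05436584948284806
bed ((586.4014892578125, -121.709228515625), (98.82632446289062, 284.131591796875), 2.6720168590545654) (295, 198, 117, 41)
bed z 0.029192207053152286
base ((607.398193359375, -5.114532470703125), (193.3872833251953, 524.7530517578125), 2.629359245300293) (202, 171, 210, 79)
yellow 59 220.27118644067798 179.8135593220339 [[0.6787 0.2125 0.018 ]] 0.02035785246949895
green 41 228.4390243902439 177.9268292682927 [[0.684  0.1921 0.018 ]] 0.020028945269898513
orange 62 242.24193548387098 179.96774193548387 [[0.6797 0.1571 0.018 ]] 0.020969045925935847
blue 69 252.46376811594203 179.57971014492753 [[0.6813 0.1313 0.018 ]] 0.020268641266916854
white 57 236.03508771929825 179.40350877192984 [[0.6807 0.1728 0.018 ]] 0.02085193748622749[ WARN:0@1.069] global loadsave.cpp:1063 imwrite_ Unsupported depth image for selected encoder is fallbacked to CV_8U.
```

View pics/br.png

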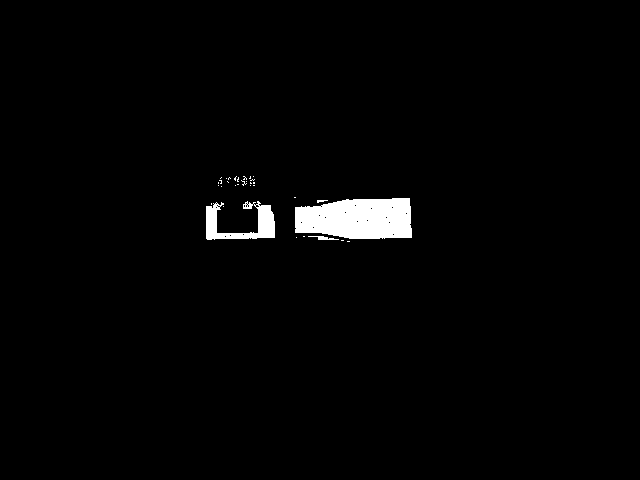

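```bash
python3 -m inch '[[-1,[0.4,-0.4,-0.2],[0,0,-0.023]],[-1,[0.8,-0.8,-0.4],[0,0,-0.046]],[-1,[1,-1,-0.6],[0,0,-0.069]],[-1,[1,-1,-0.7],[0,0,-0.092]],[-1,[1,-1,-0.7],[0,0,-0.115]],[-1,[1,-1,-0.7],[0,0,-0.138]],[-1,[1,-1,-0.7],[0,0,-0.161]],[-1,[1,-1,-0.7],[0,0,-0.184]],[-1,[1,-1,-0.7],[0,0,-0.208]],[-1,[1,-1,-0.7],[0,0,-0.208]]]'
```

```text
t: 1.15
tcp_pos: [0.2567, -0.4684, 0.301]
tool_rot: [0.69, 0.724, 0.0, -0.0]
force: [0.6, 0.0, -0.5]
finger_gap: 1.001
```

```bash
python3 -m inch '[[-1,[0.5,0.3,0],[0,0,0]],[-1,[1,0.6,0],[0,0,0]]]'; python3 -m inch '[[-1,[0.5,0.3,0],[0,0,0]],[-1,[1,0.6,0],[0,0,0]]]'; python3 -m inch '[[-1,[0.5,0.3,0],[0,0,0]],[-1,[1,0.6,0],[0,0,0]]]'; python3 -m inch '[[-1,[0.5,0.3,0],[0,0,0]],[-1,[1,0.6,0],[0,0,0]]]'; python3 -m inch '[[-1,[0.5,0.3,0],[0,0,0]],[-1,[1,0.6,0],[0,0,0]],[-1,[1,0.6,0],[0,0,0]],[-1,[1,0.6,0],[0,0,0]]]'
```

```text
t: 1.35
tcp_pos: [0.3039, -0.3804, 0.3009]
tool_rot: [0.692, 0.722, 0.0, -0.0]
force: [1.1, 0.6, -0.0]
finger_gap: 0.992
t: 1.55
tcp_pos: [0.3515, -0.2907, 0.3012]
tool_rot: [0.691, 0.723, 0.0, -0.0]
force: [1.7, -0.0, 0.3]
finger_gap: 0.999
t: 1.75
tcp_pos: [0.3988, -0.2024, 0.3014]
tool_rot: [0.691, 0.723, 0.0, 0.0]
force: [1.2, 0.3, 0.2]
finger_gap: 0.998
t: 1.95
tcp_pos: [0.4461, -0.1142, 0.3014]
tool_rot: [0.691, 0.723, 0.0, 0.0]
force: [1.2, -1.0, 0.3]
finger_gap: 0.998
t: 2.35
tcp_pos: [0.5013, -0.0109, 0.3011]
tool_rot: [0.689, 0.725, 0.0, -0.0]
force: [0.6, -0.3, -0.0]
finger_gap: 1.0
```

```bash
python3 -m inch '[[-1,[0.5,0.45,0],[0,0,0]],[-1,[1,0.9,0],[0,0,0]],[-1,[1,0.9,0],[0,0,0]],[-1,[1,0.9,0],[0,0,0]],[-1,[1,0.9,0],[0,0,0]]]'
python3 - <<'E'
from h import *
s=sense();print(s["tcp_pos"],R.from_quat(s["tool_rot"]).as_matrix().round(3))
i=camera_info("wrist");p,d=snapshot("wrist");cv2.imwrite("pics/w1.png",p);np.save("pics/w1.npy",d)
import pickle;pickle.dump(i,open("pics/w1.pkl","wb"));print(i["origin"],R.from_quat(i["orientation"]).as_matrix().round(3))
E
```

```text
t: 2.85
tcp_pos: [0.5851, 0.0903, 0.3007]
tool_rot: [0.69, 0.724, -0.001, -0.0]
force: [0.2, 0.5, 1.2]
finger_gap: 0.997
[0.58509843 0.09025155 0.30066517] [[-0.048  0.999 -0.002]
 [ 0.999  0.048 -0.001]
 [-0.001 -0.002 -1.   ]]
[0.58220629 0.15547603 0.44213183] [[ 0.999  0.045  0.011]
 [ 0.046 -0.964 -0.261]
 [-0.001  0.261 -0.965]]
```

View pics/w1.png

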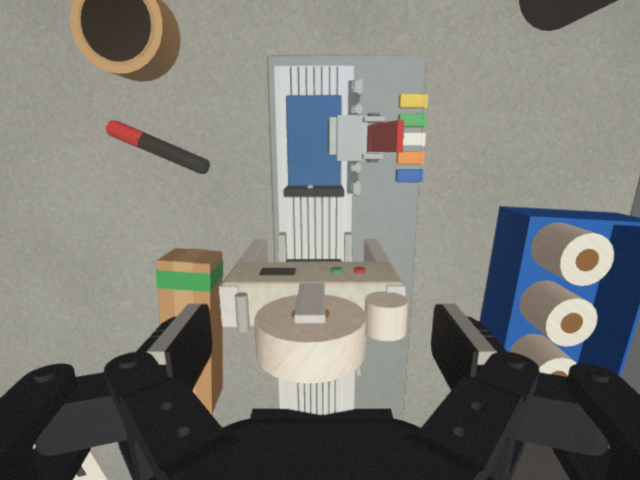

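The wrist view shows the stop: blue block at (313,142), black face at (313,190), grip plate at (335,136), red lever at (385,137). White marker is at (413,139), green at (413,120). Zooming in on it with depth.

Run:
```python
from h import *
import pickle
p=cv2.imread("pics/w1.png");d=np.load("pics/w1.npy");i=pickle.load(open("pics/w1.pkl","rb"))
crop(p,260,50,440,220,4.4,"pics/c3.png")
vv,uu=np.mgrid[0:480,0:640]
o,dr=ray(i,np.c_[uu.ravel(),vv.ravel()])
P=(o+dr*d.reshape(-1,1)).reshape(480,640,3);np.save("pics/Pw1.npy",P)
for v in (120,128,136,144,152):
    print(v,[(u,*(P[v,u]*1000).round().astype(int)) for u in range(322,410,6)])
hsv=cv2.cvtColor(p,cv2.COLOR_BGR2HSV)
for n,lo,hi in(("yellow",(20,120,120),(33,255,255)),("green",(45,80,60),(75,255,255)),("orange",(5,140,140),(18,255,255)),("blue",(105,100,80),(125,255,255)),("white",(0,0,205),(180,40,255))):
    k=cv2.inRange(hsv,lo,hi)>0
    bb=np.zeros((480,640),bool);bb[90:185,400:430]=1;bb&=abs(P[...,2]-.02)<.008
    k&=bb;v,u=np.nonzero(k);c=(u.min()/2+u.max()/2,(v.min()+v.max())/2);print(n,k.sum(),c,onplane(i,[c],.02).round(4),np.median(P[k],axis=0))
# black pad face top
```

```text
120 [(322, np.int64(581), np.int64(183), np.int64(51)), (328, np.int64(587), np.int64(183), np.int64(51)), (334, np.int64(591), np.int64(178), np.int64(128)), (340, np.int64(599), np.int64(183), np.int64(60)), (346, np.int64(605), np.int64(184), np.int64(62)), (352, np.int64(611), np.int64(184), np.int64(60)), (358, np.int64(617), np.int64(184), np.int64(59)), (364, np.int64(621), np.int64(184), np.int64(73)), (370, np.int64(627), np.int64(184), np.int64(73)), (376, np.int64(632), np.int64(184), np.int64(73)), (382, np.int64(638), np.int64(184), np.int64(72)), (388, np.int64(654), np.int64(190), np.int64(10)), (394, np.int64(642), np.int64(181), np.int64(116)), (400, np.int64(645), np.int64(181), np.int64(123)), (406, np.int64(672), np.int64(190), np.int64(20))]
128 [(322, np.int64(582), np.int64(175), np.int64(52)), (328, np.int64(587), np.int64(173), np.int64(97)), (334, np.int64(591), np.int64(172), np.int64(128)), (340, np.int64(599), np.int64(176), np.int64(61)), (346, np.int64(605), np.int64(176), np.int64(59)), (352, np.int64(611), np.int64(177), np.int64(58)), (358, np.int64(
[... 2611 characters left out ...]
, (394, np.int64(664), np.int64(155), np.int64(10)), (400, np.int64(669), np.int64(156), np.int64(20)), (406, np.int64(676), np.int64(156), np.int64(21))]
yellow 372 (np.float64(413.0), np.float64(100.5)) [[0.6778 0.2102 0.02  ]] [0.67750815 0.20997063 0.02082279]
green 295 (np.float64(412.5), np.float64(120.0)) [[0.6794 0.1902 0.02  ]] [0.68073197 0.19081561 0.02074496]
orange 284 (np.float64(411.5), np.float64(157.0)) [[0.6824 0.151  0.02  ]] [0.68198868 0.15053243 0.02069057]
blue 272 (np.float64(411.0), np.float64(175.5)) [[0.684  0.1308 0.02  ]] [0.68346099 0.13085234 0.0207388 ]
white 255 (np.float64(414.0), np.float64(139.0)) [[0.6831 0.1704 0.02  ]] [0.68316578 0.17070118 0.02056606]
```

View pics/c3.png

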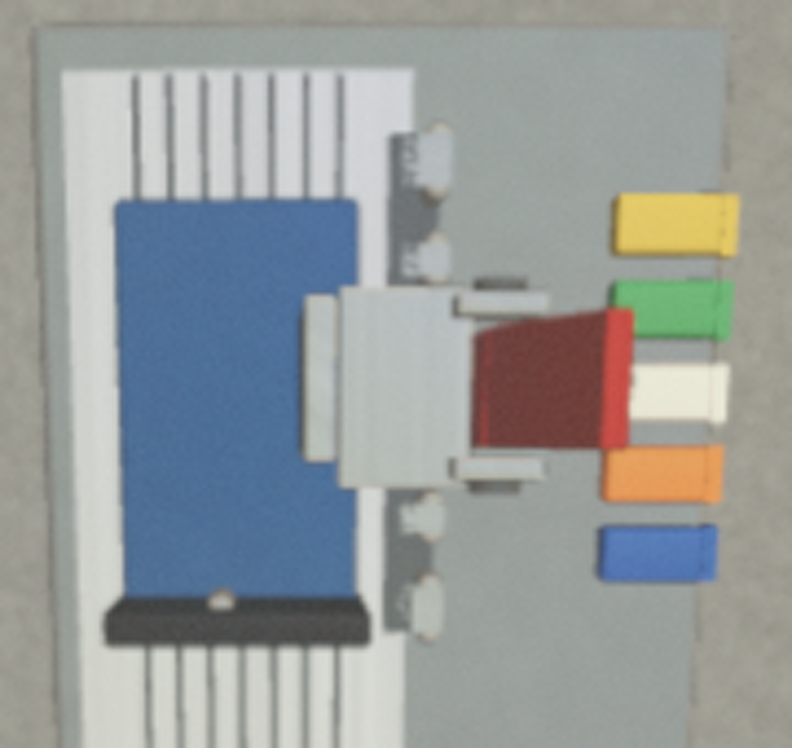

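Run:
```python
from h import *
import pickle
i=pickle.load(open("pics/w1.pkl","rb"));p=cv2.imread("pics/w1.png");P=np.load("pics/Pw1.npy")
g=cv2.cvtColor(p,cv2.COLOR_BGR2GRAY)
m=(P[...,2]>.121)&(P[...,2]<.135);m[:, :320]=0;m[:,345:]=0;m[:100]=0;m[170:]=0
v,u=np.nonzero(m);print("plate top px",u.min(),u.max(),v.min(),v.max(),"z",np.median(P[m][:,2]))
m2=cv2.inRange(cv2.cvtColor(p,cv2.COLOR_BGR2HSV),(0,120,140),(8,255,255))>0;m2[:100]=0;m2[170:]=0;m2[:,:390]=0;m2[:,412:]=0
v2,u2=np.nonzero(m2);print("lever top",u2.min(),u2.max(),v2.min(),v2.max())
c=lambda x,y:((x+.5)/4.4-.5+260,(y+.5)/4.4-.5+50)
for n,q,z in(("plateTL",c(303,295),.127),("plateBL",c(303,462),.127),("plateTR",c(338,295),.127),("plateBR",c(338,462),.127),("levT",c(633,310),.124),("levB",c(629,448),.124),("faceL",c(105,645),.080),("faceR",c(370,645),.080),("bedTL",c(62,70),.03),("bedTR",c(415,70),.03),("bedL2",c(80,700),.03)):
    print(n,np.round(q,1),onplane(i,[q],z).round(4))
for r in (122,130,138,146,152): print(r,g[r,322:346], (P[r,325:342,2]*1000).round().astype(int))
```

```text
plate top px 329 336 117 154 z 0.1267331803313116
lever top 396 403 120 151
plateTL [328.5 116.7] [[0.5865 0.1806 0.127 ]]
plateBL [328.5 154.6] [[0.588  0.1507 0.127 ]]
plateTR [336.4 116.7] [[0.5929 0.1809 0.127 ]]
plateBR [336.4 154.6] [[0.5946 0.151  0.127 ]]
levT [403.5 120.1] [[0.648  0.1812 0.124 ]]
levB [402.6 151.4] [[0.6497 0.1563 0.124 ]]
faceL [283.5 196.2] [[0.5469 0.1085 0.08  ]]
faceR [343.7 196.2] [[0.6058 0.1112 0.08  ]]
bedTL [273.7  65.5] [[0.5291 0.236  0.03  ]]
bedTR [353.9  65.5] [[0.6114 0.2397 0.03  ]]
bedL2 [277.8 208.7] [[0.536  0.0877 0.03  ]]
122 [109 105 106 105 106  97  92 139 179 187 189 189 189 184 164 158 181 186
 187 188 188 187 186 187] [ 50  52  51  96 125 126 126 128 125 127 126 126  59  61  60  60  60]
130 [107 106 108 106 105  97  90 141 182 189 190 191 191 186 163 159 185 185
 186 189 188 187 186 187] [ 51  53  51  98 126 127 127 127 126 127 128 126  58  60  59  60  57]
138 [107 109 108 108 104  94  88 141 182 191 192 193 194 183 157 162 184 186
 185 188 187 186 185 186] [ 52  51  51  99 126 126 127 128 128 127 128 126  60  61  60  60  59]
146 [105 105 106 106 107  96  92 141 180 185 187 187 184 176 151 158 185 185
 186 188 187 186 184 186] [ 51  51  51  99 125 127 127 127 127 127 127 125  58  60  59  58  59]
152 [105 107 105 106 105 102 103 145 182 188 189 189 189 178 154 162 184 185
 185 189 187 185 184 186] [ 52  51  51  72 125 126 127 126 126 126 126 126  60  59  58  59  60]
```

```bash
python3 -m inch '[[-1,[0.4,0.18,0.2],[0,0,0]],[-1,[0.75,0.36,0.5],[0,0,0]],[-1,[0.75,0.36,1],[0,0,0]],[-1,[0.75,0.36,1],[0,0,0]],[-1,[0.75,0.36,1],[0,0,0]],[-1,[0.75,0.36,1],[0,0,0]]]'; python3 -m inch '[[-1,[0,0,0.2],[0,0,0]],[-1,[0,0,0.4],[0,0,0]],[-1,[0,0,0.4],[0,0,0]],[-1,[0,0,0.4],[0,0,0]]]'
python3 - <<'E'
from h import *
s=sense();print(s["tcp_pos"],R.from_quat(s["tool_rot"]).as_matrix().round(3))
import pickle
i=camera_info("wrist");p,d=snapshot("wrist");cv2.imwrite("pics/w2.png",p);np.save("pics/w2.npy",d);pickle.dump(i,open("pics/w2.pkl","wb"))
p,d=snapshot("side");crop(p,175,180,375,340,4,"pics/s2.png")
E
```

```text
t: 3.5
tcp_pos: [0.6192, 0.1663, 0.2041]
tool_rot: [0.69, 0.723, 0.001, 0.001]
force: [0.5, -0.0, 0.8]
finger_gap: 1.001
t: 3.9
tcp_pos: [0.619, 0.1671, 0.1636]
tool_rot: [0.69, 0.724, 0.001, 0.001]
force: [-0.3, -0.7, 0.1]
finger_gap: 1.004
[0.61901817 0.16708595 0.16362742] [[-0.048  0.999  0.003]
 [ 0.999  0.048  0.   ]
 [ 0.     0.003 -1.   ]]
```

View pics/w2.png

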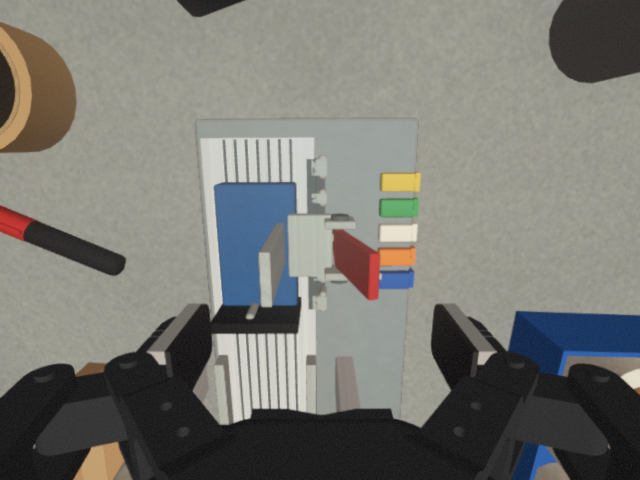

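View pics/s2.png

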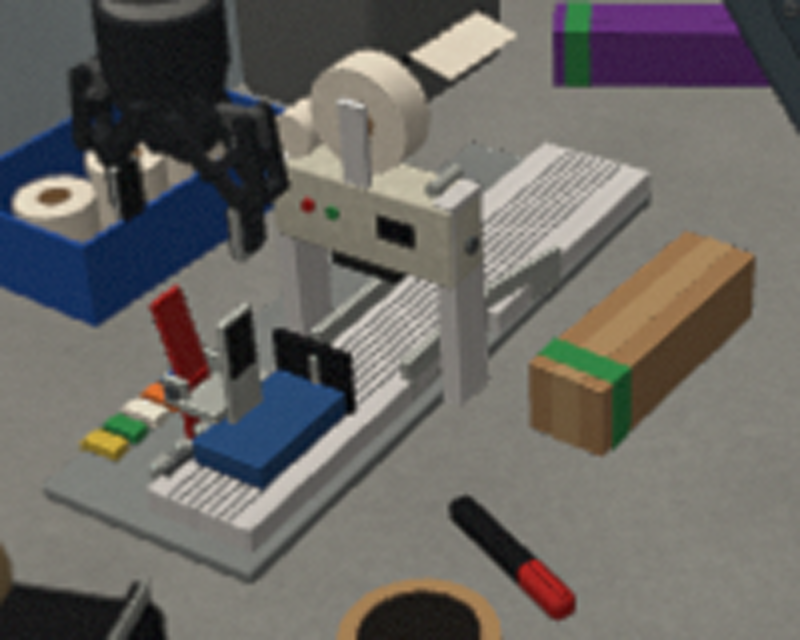

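Run:
```python
from h import *
import pickle
i=pickle.load(open("pics/w2.pkl","rb"));p=cv2.imread("pics/w2.png");d=np.load("pics/w2.npy")
vv,uu=np.mgrid[0:480,0:640]
o,dr=ray(i,np.c_[uu.ravel(),vv.ravel()]);P=(o+dr*d.reshape(-1,1)).reshape(480,640,3)
print(i["origin"])
crop(p,200,190,420,340,3.6,"pics/c4.png")
for n,a,b in(("plate",240,300),("lever",340,390)):
    m=(P[...,2]>.121)&(P[...,2]<.135);m[:,:a]=0;m[:,b:]=0;m[:200]=0;m[330:]=0
    q=P[m];print(n,m.sum(),q.min(0).round(4),q.max(0).round(4),q.mean(0).round(4),cv2.minAreaRect((q[:,:2]*1000).astype(np.float32)))
    m=(P[...,2]>.098)&(P[...,2]<.116);m[:,:a]=0;m[:,b:]=0;m[:200]=0;m[330:]=0
    q=P[m];print(n,"mid",m.sum(),q.min(0).round(4),q.max(0).round(4),q.mean(0).round(4))
```

```text
[0.61537783 0.23214405 0.30515881]
plate 746 [0.5868 0.1507 0.121 ] [0.5941 0.1811 0.129 ] [0.5907 0.1668 0.1263] ((590.2142944335938, 165.8811798095703), (6.720451354980469, 30.497587203979492), 2.703878164291382)
plate mid 283 [0.587  0.1519 0.0981] [0.5942 0.1811 0.116 ] [0.5924 0.1706 0.1075]
lever 567 [0.6426 0.1556 0.121 ] [0.6507 0.1819 0.1249] [0.6461 0.1692 0.1228] ((646.771484375, 168.77825927734375), (7.645876884460449, 26.18603515625), 2.896214723587036)
lever mid 593 [0.6364 0.1558 0.098 ] [0.6466 0.1816 0.116 ] [0.6399 0.1705 0.1074]
```

View pics/c4.png

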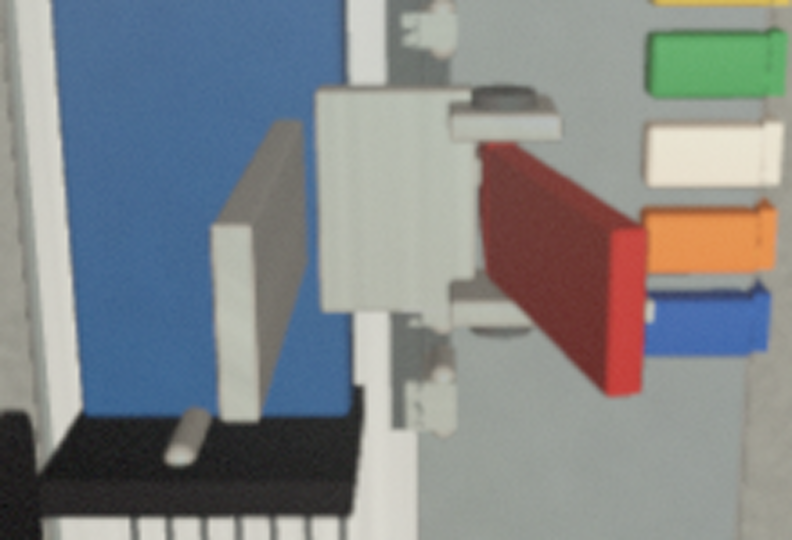

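```bash
python3 -m inch '[[-1,[0,0,0.3],[0,0,0]],[-1,[0,0,0.6],[0,0,0]],[-1,[0,0,0.76],[0,0,0]],[-1,[0,0,0.76],[0,0,0]],[-1,[0,0,0.76],[0,0,0]]]' 30; python3 -m inch '[[-1,[0,-0.05,0],[0,0,0]],[-0.8,[0,-0.09,0],[0,0,0]],[-0.7,[0,-0.09,0],[0,0,0]],[-0.7,[0,-0.09,0],[0,0,0]]]'
python3 - <<'E'
from h import *
p,d=snapshot("side");crop(p,175,180,375,340,4,"pics/s3.png")
print(sense()["tcp_pos"])
E
```

```text
t: 4.5
tcp_pos: [0.6189, 0.1677, 0.0866]
tool_rot: [0.69, 0.724, 0.001, 0.001]
force: [-0.1, 0.5, -0.7]
finger_gap: 0.998
t: 4.9
tcp_pos: [0.6117, 0.1675, 0.0872]
tool_rot: [0.69, 0.724, 0.003, 0.002]
force: [5.0, 0.4, 3.3]
finger_gap: 0.847
[0.6116533  0.16747473 0.08707383]
```

View pics/s3.png

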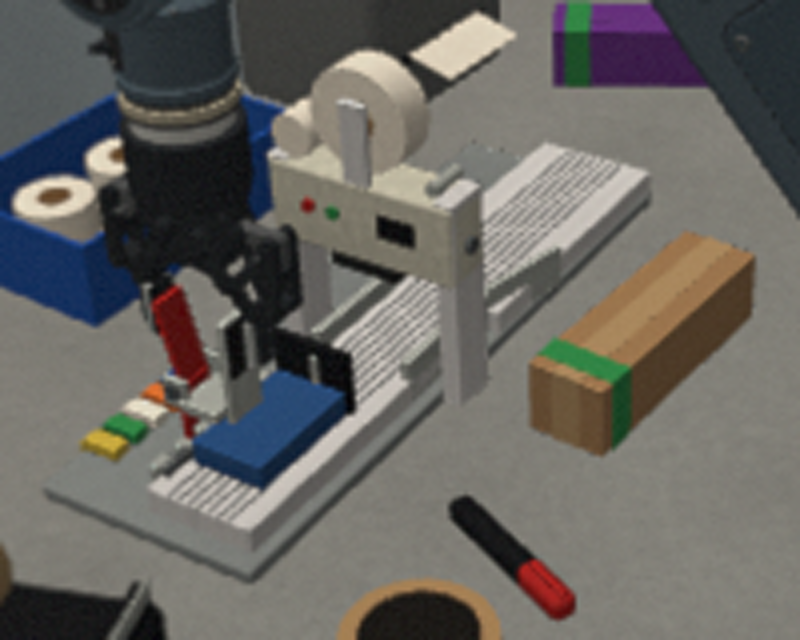

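Run:
```python
from h import *
p,d=snapshot("side");crop(p,200,230,270,300,8,"pics/s4.png")
i=camera_info("side")
s=sense();r=R.from_quat(s["tool_rot"])
for y in(-.036,.036):
  for x in(-.011,.011): print(y,x,proj(i,s["tcp_pos"]+r.apply([x,y,0])))
i=camera_info("wrist");p,d=snapshot("wrist");cv2.imwrite("pics/w4.png",p)
```

```text
-0.036 -0.011 [[242.05888803 271.23375615]]
-0.036 0.011 [[236.65908877 275.70820549]]
0.036 -0.011 [[220.09334935 263.08889158]]
0.036 0.011 [[214.54060301 267.34645215]]
```

View pics/s4.png

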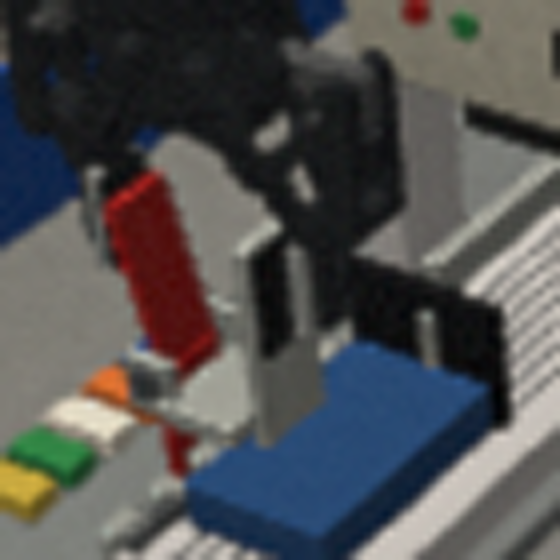

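View pics/w4.png

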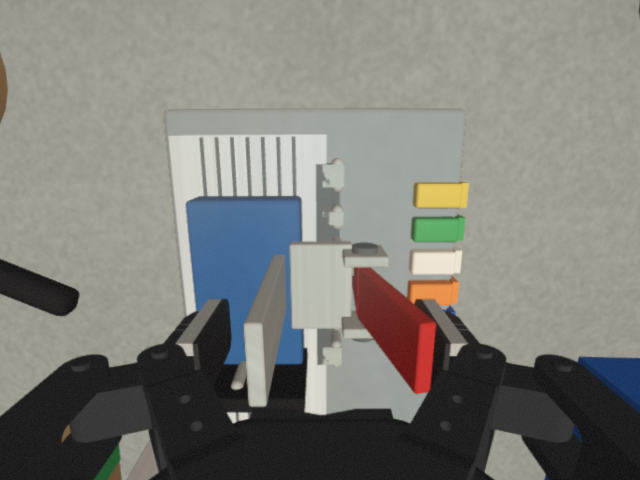

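```bash
python3 -m inch '[[-0.5,[0,0,0],[0,0,0]],[-0.3,[0,0,0],[0,0,0]],[-0.2,[0,0,0],[0,0,0]],[-0.1,[0,0,0],[0,0,0]],[0.1,[0,0,0],[0,0,0]],[0.1,[0,0,0],[0,0,0]],[0.1,[0,0,0],[0,0,0]]]' 30
python3 - <<'E'
from h import *
p,d=snapshot("side");crop(p,200,230,270,300,8,"pics/s5.png")
s=sense();print(s["tcp_pos"],s["force"],s["finger_gap"]*85)
p,d=snapshot("wrist");cv2.imwrite("pics/w5.png",p)
E
```

```text
t: 5.75
tcp_pos: [0.6107, 0.1673, 0.0868]
tool_rot: [0.689, 0.724, 0.001, 0.001]
force: [4.3, -0.6, 7.6]
finger_gap: 0.543
[0.61069295 0.1672444  0.08674956] [ 4.27278155 -0.46846683  8.0297385 ] 46.22274323078634
```

View pics/w5.png

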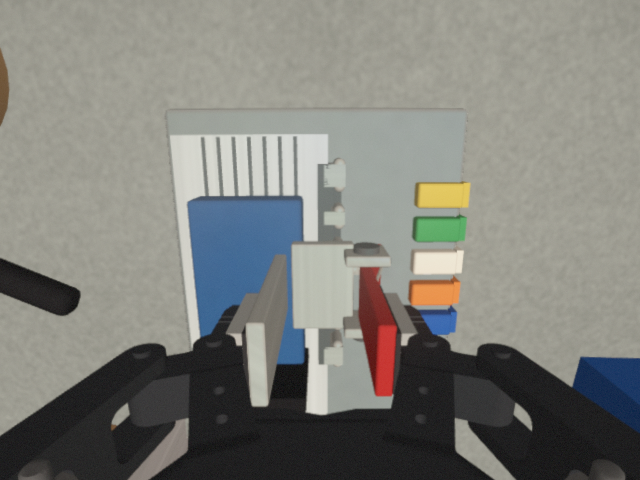

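```bash
python3 -m inch '[[0.1,[0.04,0,0],[0,0,0]],[0.1,[0.08,0,0],[0,0,0]],[0.1,[0.12,0,0],[0,0,0]],[0.1,[0.16,0,0],[0,0,0]],[0.1,[0.2,0,0],[0,0,0]],[0.1,[0.2,0,0],[0,0,0]],[0.1,[0.2,0,0],[0,0,0]],[0.1,[0.2,0,0],[0,0,0]]]'
python3 - <<'E'
from h import *
s=sense();print(s["tcp_pos"],s["force"],s["finger_gap"]*85)
i=camera_info("wrist");p,d=snapshot("wrist");cv2.imwrite("pics/w6.png",p)
vv,uu=np.mgrid[0:480,0:640]
o,dr=ray(i,np.c_[uu.ravel(),vv.ravel()]);P=(o+dr*d.reshape(-1,1)).reshape(480,640,3)
m=(P[...,2]>.121)&(P[...,2]<.135);m[:,:240]=0;m[:,300:]=0;m[:200]=0
q=P[m];print(cv2.minAreaRect((q[:,:2]*1000).astype(np.float32)))
E
```

```text
t: 6.65
tcp_pos: [0.6096, 0.1874, 0.0867]
tool_rot: [0.689, 0.724, 0.002, 0.001]
force: [4.2, 0.3, 7.9]
finger_gap: 0.538
[0.6096293  0.18742254 0.08674815] [4.21958473 0.3299793  7.9487443 ] 45.755162224606885
((587.987548828125, 186.2313232421875), (8.872514724731445, 30.957374572753906), 2.814504861831665)
```

View pics/w6.png

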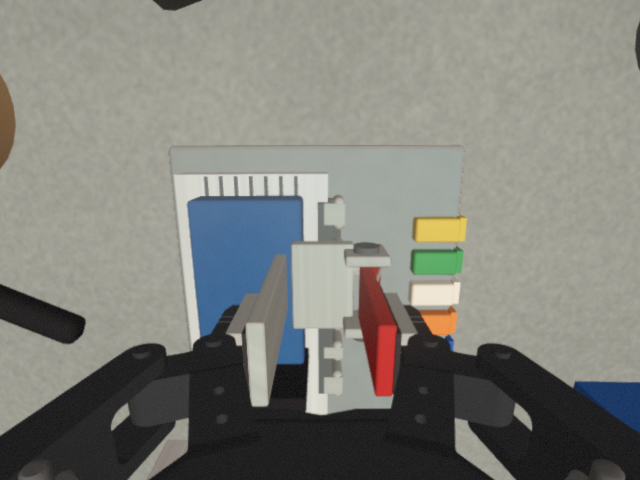

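```bash
python3 -m inch '[[-0.5,[0,0,0],[0,0,0]],[-0.8,[0,0.02,0],[0,0,0]],[-1,[0,0.05,0],[0,0,0]],[-1,[0,0.09,0],[0,0,0]],[-1,[0,0.09,0],[0,0,0]],[-1,[0,0.09,0],[0,0,0]]]'; python3 -m inch '[[-1,[0,0,-0.3],[0,0,0]],[-1,[0,0,-0.7],[0,0,0]],[-1,[0,0,-1],[0,0,0]],[-1,[0,0,-1],[0,0,0]],[-1,[0,0,-1],[0,0,0]]]'
python3 - <<'E'
from h import *
s=sense();print(s["tcp_pos"],s["force"],s["finger_gap"]*85)
i=camera_info("wrist");p,d=snapshot("wrist");cv2.imwrite("pics/w7.png",p)
vv,uu=np.mgrid[0:480,0:640]
o,dr=ray(i,np.c_[uu.ravel(),vv.ravel()]);P=(o+dr*d.reshape(-1,1)).reshape(480,640,3)
for a,b in((240,300),(330,390)):
    m=(P[...,2]>.121)&(P[...,2]<.135);m[:,:a]=0;m[:,b:]=0;m[:200]=0;m[330:]=0
    q=P[m];print(cv2.minAreaRect((q[:,:2]*1000).astype(np.float32)),q.max(0))
    m=(P[...,2]>.098)&(P[...,2]<.116);m[:,:a]=0;m[:,b:]=0;m[:200]=0;m[330:]=0
    q=P[m];print("mid",m.sum(),q.min(0).round(4),q.max(0).round(4),q.mean(0).round(4))
p,d=snapshot("side");crop(p,175,180,375,340,4,"pics/s7.png")
E
```

```text
t: 7.3
tcp_pos: [0.6161, 0.1876, 0.085]
tool_rot: [0.69, 0.724, -0.001, -0.001]
force: [0.2, -0.3, -0.2]
finger_gap: 0.998
t: 7.8
tcp_pos: [0.6166, 0.1877, 0.1861]
tool_rot: [0.69, 0.724, 0.0, 0.0]
force: [-0.6, -0.2, -0.7]
finger_gap: 1.001
[0.61662637 0.18774045 0.18609646] [-0.61773132 -0.16958794 -0.74480636] 85.09317283524717
((589.2088012695312, 186.2373504638672), (6.604268550872803, 29.84432029724121), 2.7856192588806152) [0.5930709  0.20120937 0.12885547]
mid 205 [0.586  0.1721 0.098 ] [0.5932 0.2012 0.116 ] [0.5913 0.1909 0.1074]
((645.6995849609375, 188.76234436035156), (7.168262481689453, 26.279035568237305), 3.5717885494232178) [0.64937733 0.20192672 0.1251378 ]
mid 477 [0.6355 0.1759 0.0981] [0.6454 0.2017 0.116 ] [0.6389 0.1905 0.1075]
```

View pics/w7.png

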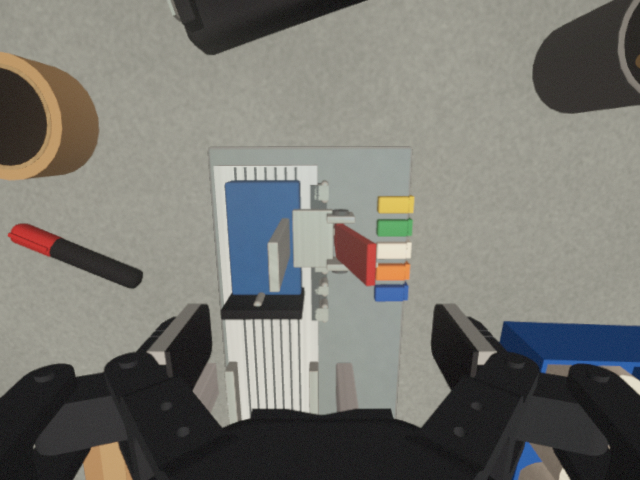

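View pics/s7.png

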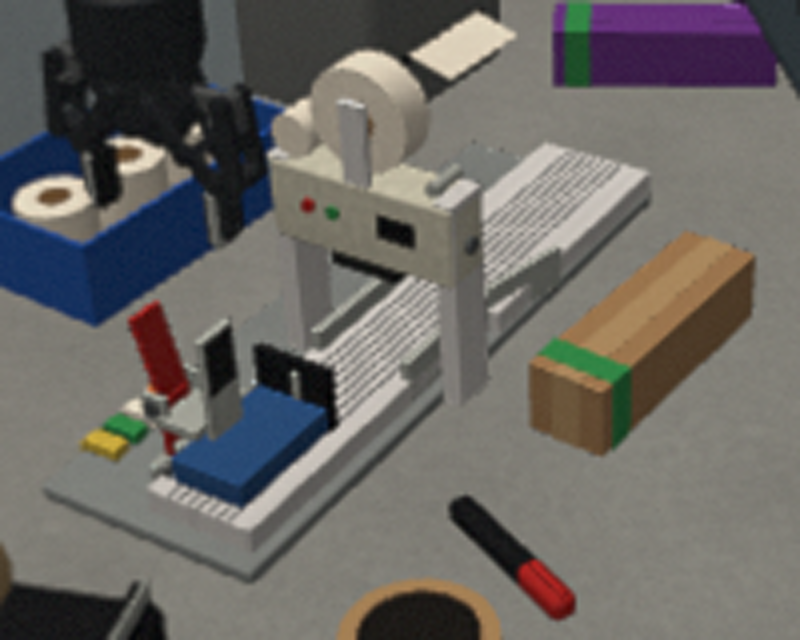

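Stop moved 20.3 mm and the lever leans out exactly as it did at the start, level with green, so it's latched. Next, the carton.

```bash
python3 -m inch '[[-1,[0,-0.4,-0.2],[0,0,0]],[-1,[0,-0.8,-0.4],[0,0,0]],[-1,[0,-1,-0.4],[0,0,0]]]'; python3 -m inch '[[-1,[0,-0.4,0],[0,0,0]],[-1,[0,-0.8,0],[0,0,0]],[-1,[-0.3,-0.95,0],[0,0,0.012]],[-1,[-0.7,-0.95,0],[0,0,0.012]],[-1,[-1,-0.95,0],[0,0,0.012]]]'; python3 -m inch '[[-1,[-0.4,0,0],[0,0,0]],[-1,[-0.8,0,0],[0,0,0]],[-1,[-1,0,0],[0,0,0]]]'; python3 -m inch '[[-1,[-0.4,0,0.2],[0,0,0]],[-1,[-0.8,0,0.4],[0,0,0]],[-1,[-1,0,0.4],[0,0,0]],[-1,[-1,0,0.4],[0,0,0]],[-1,[-1,0,0.4],[0,0,0]],[-1,[-1,0,0.4],[0,0,0]]]'
python3 - <<'E'
from h import *
import pickle
s=sense();print(s["tcp_pos"],R.from_quat(s["tool_rot"]).as_matrix().round(3))
i=camera_info("wrist");p,d=snapshot("wrist");cv2.imwrite("pics/w8.png",p);np.save("pics/w8.npy",d);pickle.dump(i,open("pics/w8.pkl","wb"))
vv,uu=np.mgrid[0:480,0:640]
o,dr=ray(i,np.c_[uu.ravel(),vv.ravel()]);P=(o+dr*d.reshape(-1,1)).reshape(480,640,3)
m=(P[...,2]>.048)&(P[...,2]<.062)&(abs(P[...,0]-.43)<.06)&(P[...,1]<.05)
q=P[m];print(m.sum(),cv2.minAreaRect((q[:,:2]*1000).astype(np.float32)),np.median(q[:,2]),q.min(0),q.max(0))
cv2.imwrite("pics/m8.png",m.astype(np.uint8)*255)
E
```

```text
t: 8.2
tcp_pos: [0.5138, 0.1828, 0.2253]
tool_rot: [0.689, 0.724, -0.001, -0.001]
force: [1.7, 0.1, 0.0]
finger_gap: 1.001
t: 8.7
tcp_pos: [0.4251, 0.0773, 0.2242]
tool_rot: [0.716, 0.698, -0.001, -0.001]
force: [-0.5, 0.2, 0.4]
finger_gap: 0.998
t: 9.0
tcp_pos: [0.4234, -0.0239, 0.2241]
tool_rot: [0.717, 0.697, -0.001, -0.001]
force: [-0.2, -0.2, -0.4]
finger_gap: 1.001
t: 9.6
tcp_pos: [0.4211, -0.1204, 0.185]
tool_rot: [0.716, 0.698, -0.0, -0.001]
force: [-0.4, -0.8, 0.1]
finger_gap: 0.998
[ 0.42106062 -0.12039845  0.18495746] [[ 0.026  1.    -0.001]
 [ 1.    -0.026  0.001]
 [ 0.001 -0.001 -1.   ]]
23183 ((432.0609130859375, -72.69950103759766), (201.92471313476562, 61.09843063354492), 88.80500030517578) 0.05409622543414305 [ 0.39956621 -0.1735669   0.05073984] [0.46440863 0.02818059 0.05701131]
```

View pics/w8.png

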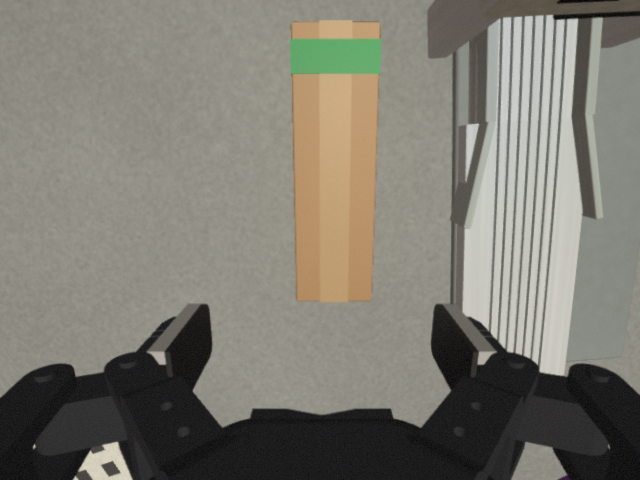

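View pics/m8.png

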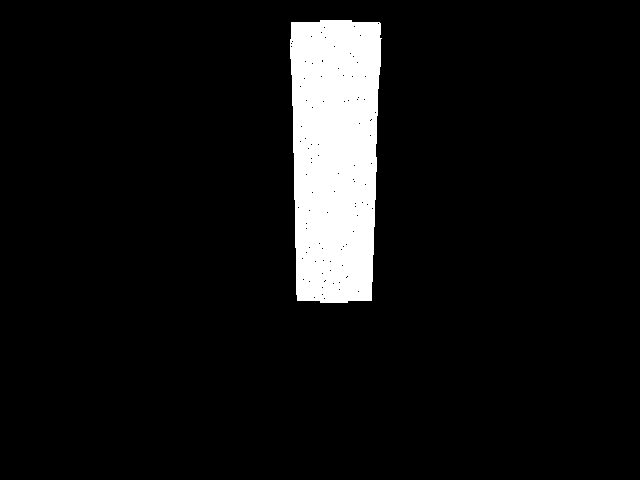

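```bash
python3 -m inch '[[-1,[-0.06,0.1,0.3],[0,0,0]],[-1,[-0.06,0.1,0.7],[0,0,0]],[-1,[-0.06,0.1,1],[0,0,0]],[-1,[-0.06,0.1,1],[0,0,0]]]' 60; python3 -m inch '[[-1,[0,0,0.3],[0,0,0]],[-1,[0,0,0.64],[0,0,0]],[-1,[0,0,0.64],[0,0,0]],[-1,[0,0,0.64],[0,0,0]]]'; python3 -m inch '[[-0.6,[0,0,0],[0,0,0]],[-0.4,[0,0,0],[0,0,0]],[-0.2,[0,0,0],[0,0,0]],[0,[0,0,0],[0,0,0]],[0,[0,0,0],[0,0,0]],[0,[0,0,0],[0,0,0]]]' 60
```

```text
t: 10.05
tcp_pos: [0.4294, -0.1256, 0.0828]
tool_rot: [0.716, 0.698, -0.001, -0.004]
force: [0.3, -0.6, 0.1]
finger_gap: 1.002
t: 10.45
tcp_pos: [0.4319, -0.1275, 0.0223]
tool_rot: [0.716, 0.698, 0.0, 0.0]
force: [-0.4, 0.2, -0.1]
finger_gap: 0.997
t: 11.05
tcp_pos: [0.4322, -0.1282, 0.0236]
tool_rot: [0.716, 0.698, 0.0, 0.002]
force: [-0.4, 0.9, 8.7]
finger_gap: 0.693
```

```bash
python3 -m inch '[[0,[0,0,-0.2],[0,0,0]],[0,[0,0,-0.5],[0,0,0]],[0,[0,0,-0.8],[0,0,0]],[0,[0,0,-0.8],[0,0,0]],[0,[0,0,-0.8],[0,0,0]]]'
python3 - <<'E'
from h import *
p,d=snapshot("side");crop(p,200,150,400,310,4,"pics/s9.png")
E
```

```text
t: 11.55
tcp_pos: [0.4319, -0.1282, 0.1025]
tool_rot: [0.716, 0.698, 0.0, 0.002]
force: [-0.0, 0.7, -3.1]
finger_gap: 0.695
```

View pics/s9.png

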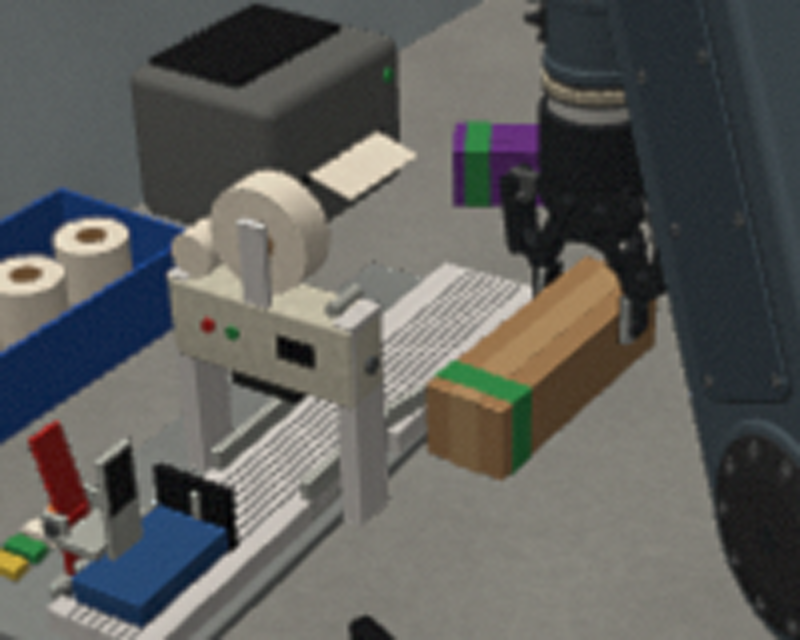

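```bash
python3 -m inch '[[0,[-0.25,0,0],[0,0,0]],[0,[-0.55,0,0],[0,0,0]],[0,[-0.8,0.2,0],[0,0,-0.003]],[0,[-0.9,0.5,0],[0,0,-0.006]],[0,[-0.9,0.8,0],[0,0,-0.011]],[0,[-0.9,0.8,0],[0,0,-0.011]],[0,[-0.9,0.8,0],[0,0,-0.011]]]';  python3 - <<'E'
from h import *
s=sense();print(s["tcp_pos"],R.from_quat(s["tool_rot"]).as_matrix().round(4))
E
```

```text
t: 12.3
tcp_pos: [0.5081, -0.2192, 0.0995]
tool_rot: [0.692, 0.722, -0.0, -0.002]
force: [-1.2, 0.7, -3.0]
finger_gap: 0.695
[ 0.50813824 -0.21918736  0.09945797] [[-0.0431  0.9991 -0.0035]
 [ 0.9991  0.0431  0.0022]
 [ 0.0024 -0.0034 -1.    ]]
```

```bash
python3 -m inch '[[0,[-0.06,0.3,0],[0,0,0]],[0,[-0.06,0.6,0],[0,0,0]],[0,[-0.06,0.83,0.1],[0,0,0]],[0,[-0.06,0.83,0.3],[0,0,0]],[0,[-0.06,0.83,0.3],[0,0,0]],[0,[-0.06,0.83,0.3],[0,0,0]]]';  python3 - <<'E'
from h import *
import pickle
s=sense();print(s["tcp_pos"],R.from_quat(s["tool_rot"]).as_matrix().round(4))
i=camera_info("wrist");p,d=snapshot("wrist");cv2.imwrite("pics/w10.png",p);np.save("pics/w10.npy",d);pickle.dump(i,open("pics/w10.pkl","wb"))
p,d=snapshot("top");cv2.imwrite("pics/t10.png",p);crop(p,195,140,455,310,3,"pics/t10c.png")
p,d=snapshot("side");crop(p,200,150,400,310,4,"pics/s10.png")
E
```

```text
t: 12.9
tcp_pos: [0.5898, -0.2214, 0.0699]
tool_rot: [0.692, 0.722, -0.001, -0.003]
force: [0.4, -1.6, -3.2]
finger_gap: 0.693
[ 0.58980194 -0.22135247  0.06988957] [[-0.0424  0.9991 -0.0048]
 [ 0.9991  0.0424  0.0027]
 [ 0.0029 -0.0047 -1.    ]]
```

View pics/w10.png

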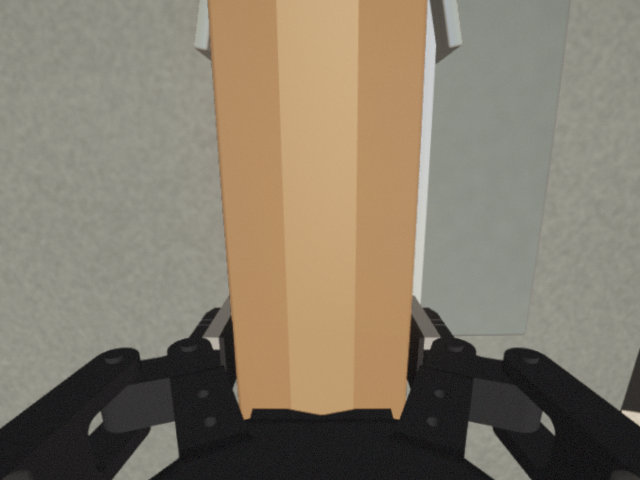

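View pics/s10.png

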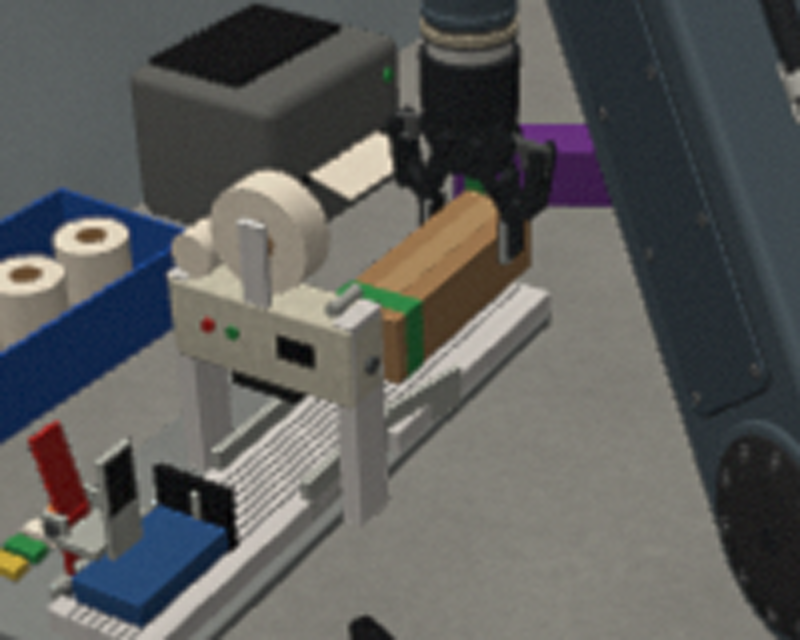

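View pics/t10c.png

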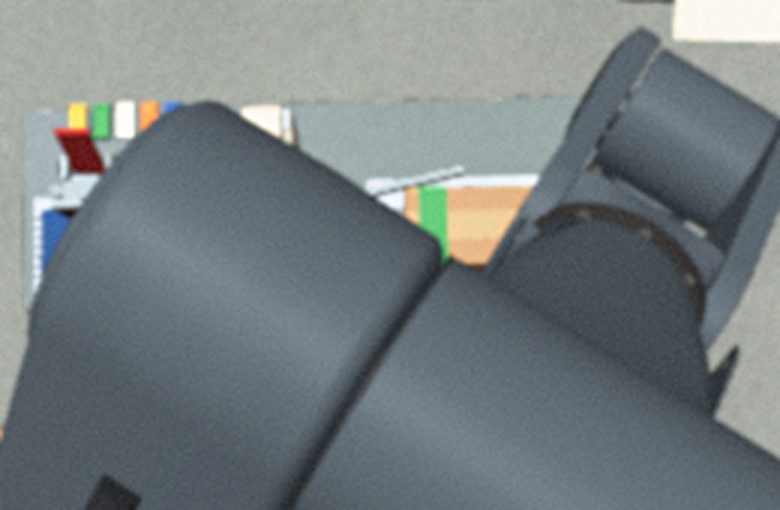

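Run:
```python
from h import *
import pickle
i=pickle.load(open("pics/w10.pkl","rb"));d=np.load("pics/w10.npy")
vv,uu=np.mgrid[0:480,0:640]
o,dr=ray(i,np.c_[uu.ravel(),vv.ravel()]);P=(o+dr*d.reshape(-1,1)).reshape(480,640,3)
a=np.radians(2.65);O=np.array([.580,.0335]);X=np.array([np.cos(a),np.sin(a)]);Y=np.array([-np.sin(a),np.cos(a)])
L=np.dstack([(P[...,:2]-O)@X,(P[...,:2]-O)@Y,P[...,2]])*1000
for v in (20,120,220,280):
    m=L[v,:,2]>70;m[:180]=0;m[450:]=0;u=np.nonzero(m)[0];print(v,u.min(),u.max(),L[v,u.min()+1].round(1),L[v,u.max()-1].round(1),np.median(L[v,m,2]))
for v in (10,20,30,40):
    for a,b in((190,216),(428,470)):
        m=(abs(L[v,:,2]-46)<4);m[:a]=0;m[b:]=0;u=np.nonzero(m)[0]
        if len(u):print("wall",v,u.min(),u.max(),L[v,u.min()].round(1),L[v,u.max()].round(1))
for v in (150,250):
    m=abs(L[v,:,2]-30)<4;u=np.nonzero(m)[0];print("bed",v,u.min(),u.max(),L[v,u.max()].round(1))
```

```text
20 209 426 [ -31.6 -155.7  100.5] [  26.9 -155.9   99.8] 100.42090249319935
120 215 421 [ -31.7 -181.7  100.6] [  26.8 -182.   100.4] 100.28569727551952
220 223 415 [ -31.8 -211.1   98.9] [  26.9 -211.3   99.3] 100.2670840243007
280 227 412 [ -31.8 -230.6   99.7] [  27.  -230.7   99.8] 100.2954135956007
wall 10 198 207 [ -51.4 -134.7   45.3] [ -47.9 -134.5   44.7]
wall 10 441 457 [  47.4 -134.7   43.4] [  53.6 -135.    44.5]
wall 20 197 208 [ -52.1 -138.3   45.2] [ -47.5 -138.5   45.5]
wall 20 443 459 [  48.4 -138.5   43.6] [  54.6 -138.8   44.8]
wall 30 196 209 [ -52.6 -142.2   45.7] [ -47.7 -141.9   44.2]
wall 30 444 460 [  49.  -142.3   43.7] [  55.1 -142.7   45.3]
wall 40 194 208 [ -54.4 -145.4   43.7] [ -48.4 -145.6   44.2]
wall 40 446 461 [  50.3 -145.8   42.8] [  55.6 -146.6   45.8]
bed 150 420 429 [  49.9 -190.5   28.4]
bed 250 415 423 [  50.1 -240.2   28.8]
```

```bash
python3 -m inch '[[0,[0,0.032,0],[0,0,0]],[0,[0,0.032,0.05],[0,0,0]],[0,[0,0.032,0.1],[0,0,0]],[0,[0,0.032,0.13],[0,0,0]],[0,[0,0.032,0.145],[0,0,0]],[0,[0,0.032,0.15],[0,0,0]],[0,[0,0.032,0.15],[0,0,0]],[0,[0,0.032,0.15],[0,0,0]]]';python3 - <<'E'
from h import *
s=sense();print(s["tcp_pos"],s["force"],R.from_quat(s["tool_rot"]).as_matrix().round(4))
E
```

```text
t: 13.85
tcp_pos: [0.5956, -0.2224, 0.0564]
tool_rot: [0.692, 0.722, 0.0, 0.0]
force: [0.3, 0.5, -2.5]
finger_gap: 0.691
[ 0.59560477 -0.22240827  0.0564204 ] [ 0.28118318  0.46123263 -2.54885295] [[-4.260e-02  9.991e-01  2.000e-04]
 [ 9.991e-01  4.260e-02 -1.000e-04]
 [-1.000e-04  2.000e-04 -1.000e+00]]
```

```bash
python3 -m inch '[[0,[0,-0.025,0],[0,0,0]],[0,[0,-0.025,0.01],[0,0,0]],[0,[0,-0.025,0.015],[0,0,0]],[0,[0,-0.025,0.015],[0,0,0]],[0,[0,-0.025,0.015],[0,0,0]]]';python3 - <<'E'
from h import *
s=sense();print(s["tcp_pos"],s["force"])
i=camera_info("wrist");p,d=snapshot("wrist");cv2.imwrite("pics/w11.png",p)
vv,uu=np.mgrid[0:480,0:640]
o,dr=ray(i,np.c_[uu.ravel(),vv.ravel()]);P=(o+dr*d.reshape(-1,1)).reshape(480,640,3)
a=np.radians(2.65);O=np.array([.580,.0335]);X=np.array([np.cos(a),np.sin(a)]);Y=np.array([-np.sin(a),np.cos(a)])
L=np.dstack([(P[...,:2]-O)@X,(P[...,:2]-O)@Y,P[...,2]])*1000
for v in (20,120,220,280):
    m=L[v,:,2]>70;m[:180]=0;m[450:]=0;u=np.nonzero(m)[0];print(v,u.min(),u.max(),L[v,u.min()+1].round(1),L[v,u.max()-1].round(1),np.median(L[v,m,2]))
for v in (10,20,30,40):
    for a,b in((180,216),(428,470)):
        m=(abs(L[v,:,2]-46)<4);m[:a]=0;m[b:]=0;u=np.nonzero(m)[0]
        if len(u):print("wall",v,u.min(),u.max(),L[v,u.min()].round(1),L[v,u.max()].round(1))
E
```

```text
t: 14.35
tcp_pos: [0.593, -0.2225, 0.0548]
tool_rot: [0.692, 0.722, 0.0, 0.0]
force: [0.1, 0.4, -2.5]
finger_gap: 0.692
[ 0.59303946 -0.22250746  0.0548211 ] [ 0.11823678  0.4449869  -2.52270017]
20 209 426 [ -28.7 -156.7   84.6] [  29.8 -157.2   85. ] 85.06187578964145
120 215 421 [ -28.6 -182.9   85.4] [  30.  -183.2   84.2] 85.0690646346121
220 223 415 [ -28.6 -212.2   84.5] [  29.7 -212.4   85. ] 85.10020386371019
280 181 412 [ -77.9 -262.6   -0.7] [  30.2 -232.2   84.1] 85.0041958349895
wall 10 180 189 [ -50.4 -140.8   44.6] [ -47.7 -140.2   42.4]
wall 10 448 465 [  48.8 -141.    43.2] [  54.6 -141.5   45.1]
wall 20 180 189 [ -50.3 -144.5   45.6] [ -48.  -143.6   42.3]
wall 20 449 467 [  49.3 -144.5   43.7] [  55.6 -144.9   45.1]
wall 30 180 188 [ -50.9 -147.6   44.6] [ -48.6 -147.    42.4]
wall 30 450 467 [  50.4 -147.5   42.3] [  55.8 -148.2   45.1]
```

```bash
python3 -m inch '[[0,[0.15,0,0],[0,0,0]],[0,[0.3,0,0],[0,0,0]],[0,[0.45,0,0],[0,0,0]],[0,[0.6,-0.001,0],[0,0,0]],[0,[0.75,-0.002,0],[0,0,0]],[0,[0.85,-0.003,0],[0,0,0]],[0,[0.85,-0.003,0],[0,0,0]],[0,[0.85,-0.003,0],[0,0,0]]]'
python3 - <<'E'
from h import *
s=sense();print(s["tcp_pos"],s["force"])
p,d=snapshot("side");crop(p,200,150,400,310,4,"pics/s12.png")
p,d=snapshot("wrist");cv2.imwrite("pics/w12.png",p)
E
```

```text
t: 15.2
tcp_pos: [0.5894, -0.1375, 0.0549]
tool_rot: [0.692, 0.722, -0.0, 0.0]
force: [0.2, -0.3, -2.0]
finger_gap: 0.69
[ 0.58939395 -0.13747538  0.05494451] [ 0.18846113 -0.34625547 -1.95225361]
```

View pics/s12.png

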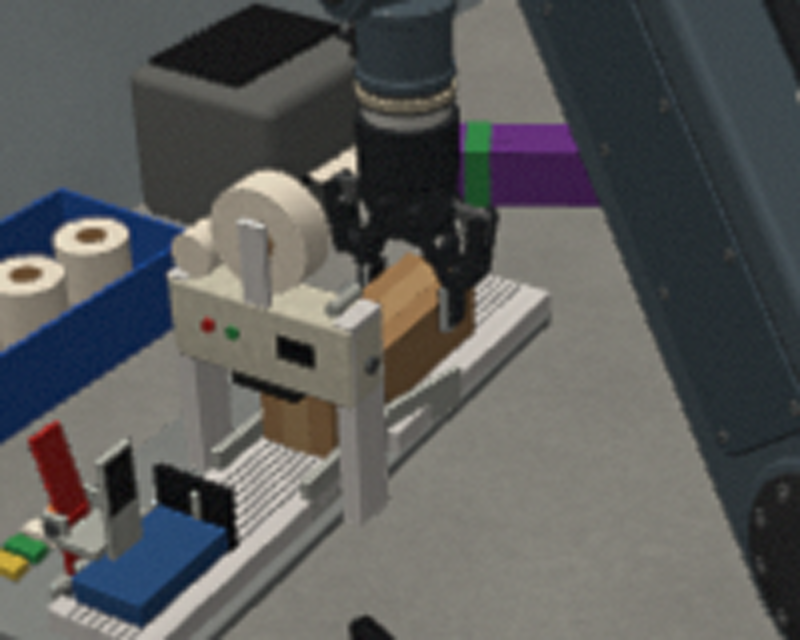

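View pics/w12.png

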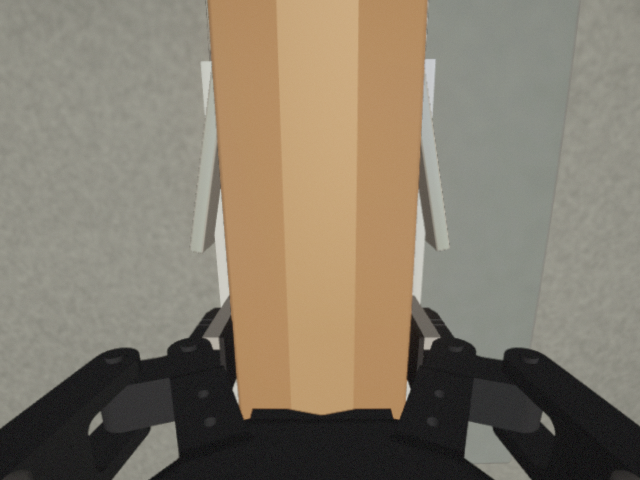

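```bash
python3 -m inch '[[0,[0.15,0,0],[0,0,0]],[0,[0.3,-0.001,0],[0,0,0]],[0,[0.45,-0.002,0],[0,0,0]],[0,[0.45,-0.002,0],[0,0,0]],[0,[0.45,-0.002,0],[0,0,0]]]'
python3 - <<'E'
from h import *
s=sense();print(s["tcp_pos"],s["force"])
p,d=snapshot("side");crop(p,200,150,400,310,4,"pics/s13.png")
E
```

```text
t: 15.8
tcp_pos: [0.587, -0.0917, 0.0549]
tool_rot: [0.691, 0.723, -0.0, 0.0]
force: [0.9, -0.2, -2.8]
finger_gap: 0.688
[ 0.58696089 -0.09168873  0.0548638 ] [ 0.85867409 -0.19246508 -2.82142315]
```

View pics/s13.png

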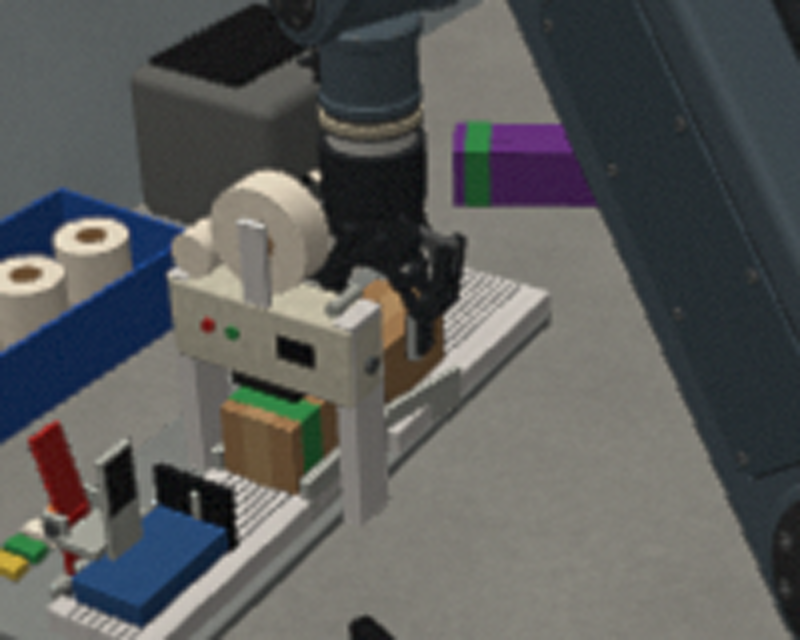

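```bash
python3 -m inch '[[0,[0,0,0.005],[0,0,0]],[-0.5,[0,0,0.005],[0,0,0]],[-0.9,[0,0,0.005],[0,0,0]],[-1,[0,0,0.005],[0,0,0]],[-1,[0,0,0.005],[0,0,0]]]'; python3 -m inch '[[-1,[-0.2,0,0],[0,0,0]],[-1,[-0.5,0,0],[0,0,0]],[-1,[-0.8,0,0],[0,0,0]],[-1,[-0.8,0,0],[0,0,0]],[-0.5,[-0.8,0,0.05],[0,0,0]],[0,[-0.8,0,0.1],[0,0,0]],[0.5,[-0.8,0,0.1],[0,0,0]],[1,[-0.8,0,0.1],[0,0,0]],[1,[-0.8,0,0.1],[0,0,0]],[1,[-0.8,0,0.1],[0,0,0]],[1,[-0.8,0,0.1],[0,0,0]]]' 30
python3 - <<'E'
from h import *
import pickle
s=sense();print(s["tcp_pos"],s["force"])
p,d=snapshot("side");crop(p,200,150,400,310,4,"pics/s14.png")
i=camera_info("wrist");p,d=snapshot("wrist");cv2.imwrite("pics/w14.png",p);np.save("pics/w14.npy",d);pickle.dump(i,open("pics/w14.pkl","wb"))
vv,uu=np.mgrid[0:480,0:640]
o,dr=ray(i,np.c_[uu.ravel(),vv.ravel()]);P=(o+dr*d.reshape(-1,1)).reshape(480,640,3)
a=np.radians(2.65);O=np.array([.580,.0335]);X=np.array([np.cos(a),np.sin(a)]);Y=np.array([-np.sin(a),np.cos(a)])
L=np.dstack([(P[...,:2]-O)@X,(P[...,:2]-O)@Y,P[...,2]])*1000
m=(abs(L[...,2]-85)<4)&(L[...,1]>-180);print(m.sum(),np.percentile(L[m],[1,99],axis=0).round(1))
t=(s["tcp_pos"][:2]-O);print("tcp lab",t@X,t@Y)
E
```

```text
t: 16.35
tcp_pos: [0.5872, -0.0929, 0.0546]
tool_rot: [0.692, 0.722, 0.0, 0.0]
force: [0.3, 0.0, 0.8]
finger_gap: 0.997
t: 17.45
tcp_pos: [0.5905, -0.1724, 0.0445]
tool_rot: [0.692, 0.722, 0.0, 0.0]
force: [-0.1, -0.5, 0.6]
finger_gap: -0.001
[ 0.59053867 -0.17236105  0.04450399] [-0.1377062  -0.48926811  0.64439703]
57195 [[ -27.6 -170.3   82.5]
 [  30.4 -105.8   85.6]]
tcp lab 0.0010094707333850488 -0.20612815306777377
```

View pics/s14.png

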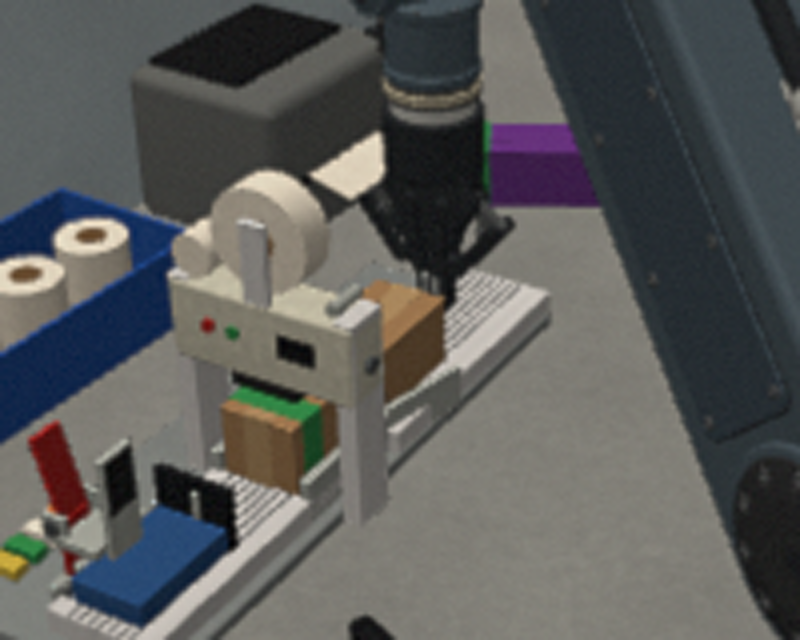

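View pics/w14.png

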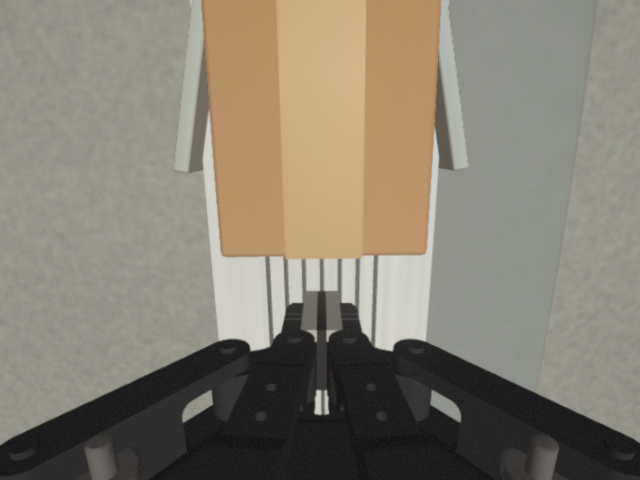

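```bash
python3 -m inch '[[1,[0.08,0,0],[0,0,0]],[1,[0.16,0,0],[0,0,0]],[1,[0.21,0,0],[0,0,0]],[1,[0.25,0,0],[0,0,0]],[1,[0.29,0,0],[0,0,0]],[1,[0.34,0,0],[0,0,0]],[1,[0.39,0,0],[0,0,0]],[1,[0.44,0,0],[0,0,0]],[1,[0.49,0,0],[0,0,0]],[1,[0.54,0,0],[0,0,0]],[1,[0.59,0,0],[0,0,0]],[1,[0.64,0,0],[0,0,0]],[1,[0.69,0,0],[0,0,0]],[1,[0.73,-0.002,0],[0,0,0]],[1,[0.76,-0.003,0],[0,0,0]],[1,[0.78,-0.003,0],[0,0,0]],[1,[0.78,-0.003,0],[0,0,0]]]'
cat > chk.py <<'E'
from h import *
import sys
s=sense();print(s["tcp_pos"],s["force"])
p,d=snapshot("side");crop(p,200,190,300,270,8,f"pics/s{sys.argv[1]}.png")
i=camera_info("wrist");p,d=snapshot("wrist");cv2.imwrite(f"pics/w{sys.argv[1]}.png",p)
vv,uu=np.mgrid[0:480,0:640]
o,dr=ray(i,np.c_[uu.ravel(),vv.ravel()]);P=(o+dr*d.reshape(-1,1)).reshape(480,640,3)
a=np.radians(2.65);O=np.array([.580,.0335]);X=np.array([np.cos(a),np.sin(a)]);Y=np.array([-np.sin(a),np.cos(a)])
L=np.dstack([(P[...,:2]-O)@X,(P[...,:2]-O)@Y,P[...,2]])*1000
m=(abs(L[...,2]-85)<4)&(L[...,1]>-175)&(abs(L[...,0])<36);m[262:]=0;print("carton rear y, x",m.sum(),np.percentile(L[m],[0.3,99.7],axis=0).round(1))
t=(s["tcp_pos"][:2]-O);print("tcp lab",t@X,t@Y)
E
python3 chk.py 15
```

```text
t: 19.25
tcp_pos: [0.5866, -0.0941, 0.0443]
tool_rot: [0.692, 0.722, 0.0, -0.0]
force: [0.9, 0.3, 0.5]
finger_gap: -0.003
[ 0.58658901 -0.09410392  0.0442984 ] [0.88254428 0.31706628 0.52350765]
carton rear y, x 58247 [[-27.9 -93.9  82.2]
 [ 31.1 -27.1  85.9]]
tcp lab 0.0006822340056222003 -0.12777210523076618
```

View pics/s15.png

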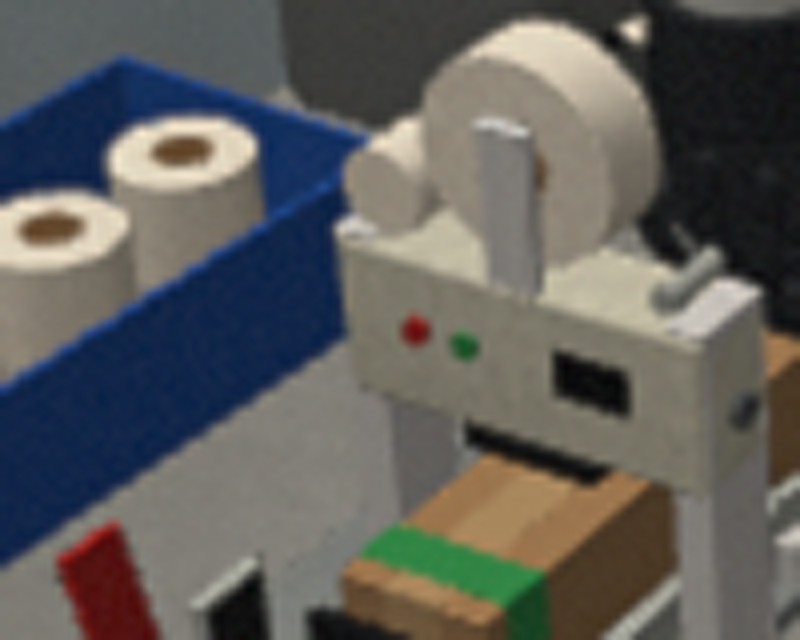

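View pics/w15.png

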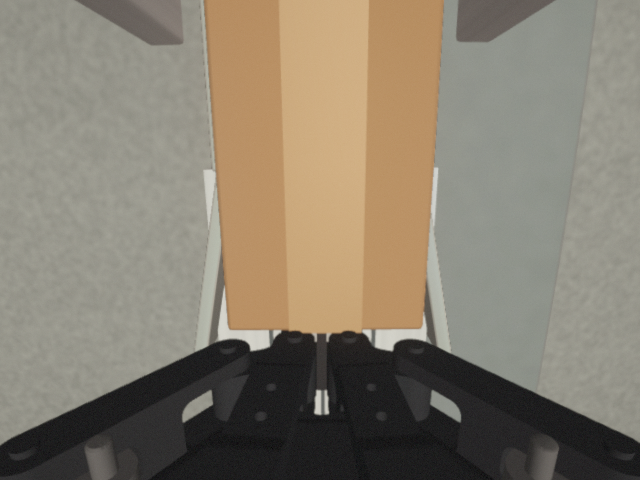

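```bash
sed -i 's/m\[262:\]=0/m[333:]=0/; s/200,190,300,270,8/205,225,285,290,9/' chk.py; python3 chk.py 16
```

```text
[ 0.58651754 -0.09425839  0.04422774] [-0.33298366 -0.617191    0.22647208]
carton rear y, x 71854 [[ -27.9 -115.8   82.2]
 [  31.1  -27.4   85.9]]
tcp lab 0.0006036956250296316 -0.12792309864286208
```

View pics/s16.png

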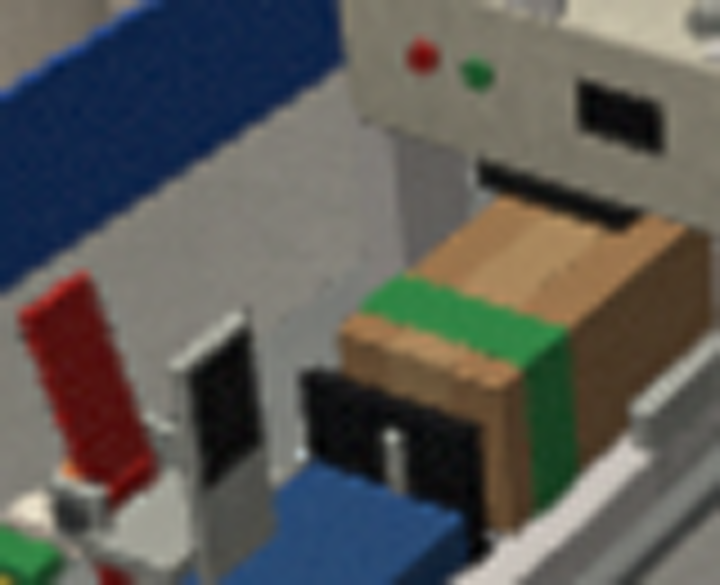

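```bash
python3 -m inch '[[1,[0.03,0,0],[0,0,0]],[1,[0.06,0,0],[0,0,0]],[1,[0.08,0,0],[0,0,0]],[1,[0.09,0,0],[0,0,0]],[1,[0.09,0,0],[0,0,0]]]'; for k in 1; do python3 -m inch '[[1,[0.005,0,0],[0,0,0]],[1,[0.01,0,0],[0,0,0]],[1,[0.01,0,0],[0,0,0]]]'; done; python3 chk.py 17
```

```text
t: 19.95
tcp_pos: [0.5863, -0.0853, 0.0443]
tool_rot: [0.692, 0.722, 0.0, -0.0]
force: [0.1, 0.6, 0.7]
finger_gap: -0.004
t: 20.25
tcp_pos: [0.5863, -0.0846, 0.0443]
tool_rot: [0.692, 0.722, 0.0, 0.0]
force: [1.5, -0.8, -0.3]
finger_gap: 0.001
[ 0.58634665 -0.08463459  0.04432334] [ 1.48045103 -0.82365184 -0.33441514]
carton rear y, x 71914 [[ -27.8 -106.2   82.2]
 [  31.2  -17.6   85.9]]
tcp lab 0.0008779394255824983 -0.11830169040337402
```

View pics/s17.png

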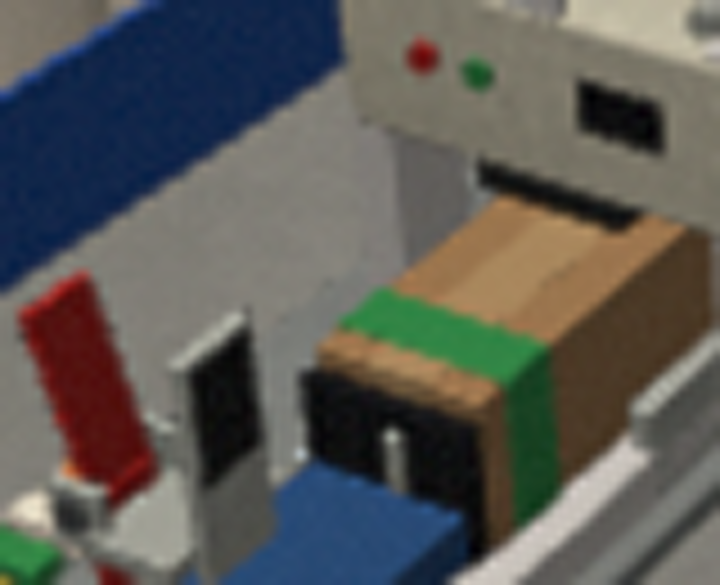

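Rear at -106.2, so the front is about 2 mm short of the face. Continuing in 0.5 mm steps and watching the force.

```bash
python3 -m inch '[[1,[0.005,0,0],[0,0,0]],[1,[0.01,0,0],[0,0,0]],[1,[0.01,0,0],[0,0,0]],[1,[0.01,0,0],[0,0,0]]]'; python3 -m inch '[[1,[0.005,0,0],[0,0,0]],[1,[0.005,0,0],[0,0,0]],[1,[0.005,0,0],[0,0,0]]]'
```

```text
t: 20.75
tcp_pos: [0.5863, -0.0835, 0.0443]
tool_rot: [0.692, 0.722, 0.0, -0.0]
force: [0.3, -0.2, -0.3]
finger_gap: -0.002
t: 21.05
tcp_pos: [0.5862, -0.0831, 0.0443]
tool_rot: [0.692, 0.722, 0.0, -0.0]
force: [-0.3, -0.5, -0.4]
finger_gap: -0.003
```

```bash
python3 -m inch '[[1,[0.005,0,0],[0,0,0]],[1,[0.005,0,0],[0,0,0]],[1,[0.005,0,0],[0,0,0]]]'; python3 chk.py 18
```

```text
t: 21.35
tcp_pos: [0.5862, -0.0826, 0.0443]
tool_rot: [0.692, 0.722, 0.0, -0.0]
force: [0.3, -1.1, 0.0]
finger_gap: 0.002
[ 0.58623442 -0.08257044  0.04430831] [ 0.31038388 -1.07426083  0.00532152]
carton rear y, x 71889 [[ -27.8 -104.1   82.2]
 [  31.2  -15.6   85.9]]
tcp lab 0.0008612622086445284 -0.11623456415806858
```

View pics/s18.png

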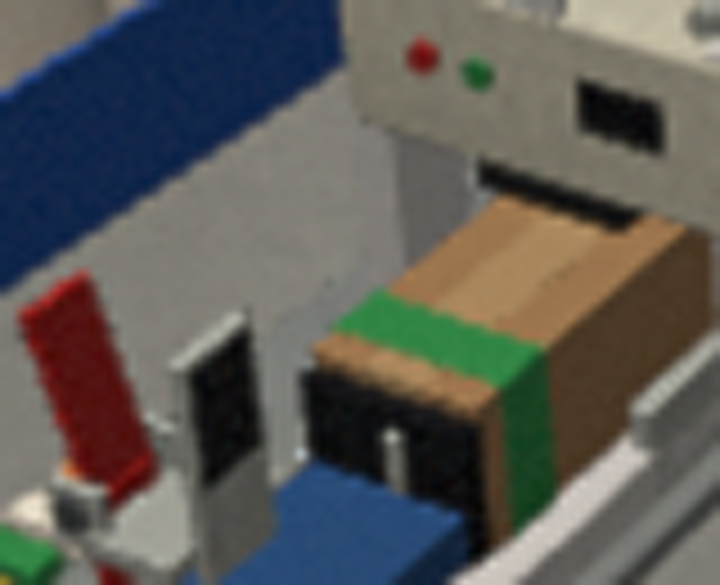

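Not in clear contact yet, since the force is still at noise level. More 0.5 mm steps.

```bash
python3 -m inch '[[1,[0.005,0,0],[0,0,0]],[1,[0.005,0,0],[0,0,0]],[1,[0.005,0,0],[0,0,0]]]'
```

```text
t: 21.75
tcp_pos: [0.5862, -0.0821, 0.0443]
tool_rot: [0.692, 0.722, 0.0, -0.0]
force: [-0.1, -1.2, -0.9]
finger_gap: 0.004
```

```bash
python3 -m inch '[[1,[0.005,0,0],[0,0,0]],[1,[0.005,0,0],[0,0,0]],[1,[0.005,0,0],[0,0,0]]]'
```

```text
t: 22.05
tcp_pos: [0.5864, -0.0819, 0.0443]
tool_rot: [0.692, 0.722, 0.0, 0.0]
force: [0.3, -2.8, -1.0]
finger_gap: -0.002
```

```bash
python3 -m inch '[[1,[0.005,0,0],[0,0,0]],[1,[0.005,0,0],[0,0,0]],[1,[0.005,0,0],[0,0,0]]]'; python3 chk.py 19
```

```text
t: 22.35
tcp_pos: [0.5864, -0.0814, 0.0444]
tool_rot: [0.692, 0.722, 0.0, 0.0]
force: [0.4, -3.9, -1.7]
finger_gap: 0.001
[ 0.58641953 -0.08142327  0.04436984] [ 0.4039231  -3.8580559  -1.72883431]
carton rear y, x 71838 [[ -27.6 -103.    82.2]
 [  31.4  -14.4   85.9]]
tcp lab 0.0010992190720558142 -0.11509717407372798
```

```bash
python3 -m inch '[[1,[0.005,0,0],[0,0,0]],[1,[0.005,0,0],[0,0,0]],[1,[0.005,0,0],[0,0,0]]]'; python3 chk.py 20
```

```text
t: 22.75
tcp_pos: [0.5865, -0.0812, 0.0444]
tool_rot: [0.692, 0.722, -0.0, 0.001]
force: [0.9, -5.7, -1.6]
finger_gap: -0.0
[ 0.58651235 -0.08120589  0.04442044] [ 0.91907528 -5.65035738 -1.6499139 ]
carton rear y, x 71623 [[ -27.6 -102.8   82.2]
 [  31.5  -14.4   86. ]]
tcp lab 0.001201992745633508 -0.1148843168703594
```

View pics/s20.png

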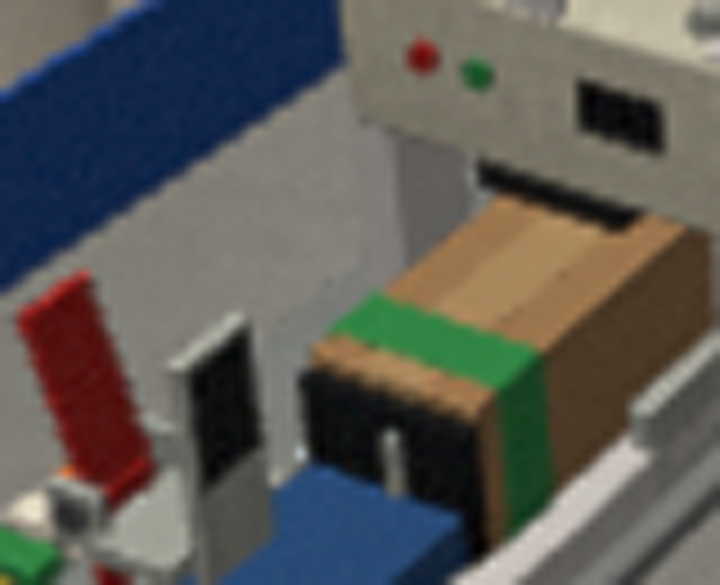

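Contact confirmed: about 6 N and the carton has stopped advancing. Backing off and verifying.

```bash
python3 -m inch '[[1,[-0.02,0,0],[0,0,0]],[1,[-0.1,0,0],[0,0,0]],[1,[-0.4,0,0],[0,0,0]],[1,[-0.8,0,0],[0,0,0]],[1,[-1,0,-0.2],[0,0,0]],[1,[-1,0,-0.5],[0,0,0]],[1,[-1,0,-1],[0,0,0]]]'; python3 -m inch '[[1,[-0.4,0,-0.3],[0,0,0]],[1,[-0.8,0,-0.6],[0,0,0]],[1,[-1,-0.3,-1],[0,0,0]],[1,[-1,-0.7,-1],[0,0,0]],[1,[-1,-1,-1],[0,0,0]],[1,[-1,-1,-1],[0,0,0]]]'; python3 -m inch '[[1,[-0.4,-0.3,0],[0,0,0]],[1,[-0.8,-0.6,0],[0,0,0]],[1,[-1,-0.8,0],[0,0,0]],[1,[-1,-0.8,0],[0,0,0]],[1,[-1,-0.8,0],[0,0,0]]]'
python3 - <<'E'
from h import *
p,d=snapshot("side");cv2.imwrite("pics/s21f.png",p);crop(p,205,225,285,290,9,"pics/s21.png")
p,d=snapshot("top");cv2.imwrite("pics/t21.png",p);crop(p,195,165,425,310,3.4,"pics/t21c.png")
i=camera_info("top")
vv,uu=np.mgrid[0:480,0:640]
o,dr=ray(i,np.c_[uu.ravel(),vv.ravel()]);P=(o+dr*d.reshape(-1,1)).reshape(480,640,3)
a=np.radians(2.65);O=np.array([.580,.0335]);X=np.array([np.cos(a),np.sin(a)]);Y=np.array([-np.sin(a),np.cos(a)])
L=np.dstack([(P[...,:2]-O)@X,(P[...,:2]-O)@Y,P[...,2]])*1000
m=(abs(L[...,2]-85)<4)&(abs(L[...,0])<40)&(L[...,1]>-160)&(L[...,1]<105);print(m.sum(),np.percentile(L[m],[0.5,99.5],axis=0).round(1))
m=(abs(L[...,2]-127)<5)&(abs(L[...,0]-8)<12)&(L[...,1]>100)&(L[...,1]<190);print("plate",m.sum(),L[m].mean(0).round(1))
E
```

```text
t: 23.55
tcp_pos: [0.5877, -0.1803, 0.1421]
tool_rot: [0.693, 0.721, -0.001, -0.004]
force: [0.1, -1.2, -0.6]
finger_gap: -0.001
t: 24.15
tcp_pos: [0.4906, -0.2837, 0.2444]
tool_rot: [0.693, 0.721, -0.0, -0.002]
force: [0.8, -0.7, 0.7]
finger_gap: 0.004
t: 24.65
tcp_pos: [0.4193, -0.388, 0.2439]
tool_rot: [0.692, 0.722, 0.001, -0.0]
force: [-0.8, -0.1, 0.1]
finger_gap: -0.001
1554 [[-29.8 -99.8  81.1]
 [ 30.  102.6  88.7]]
plate 40 [ 14.4 154.5 126.8]
```

View pics/s21.png

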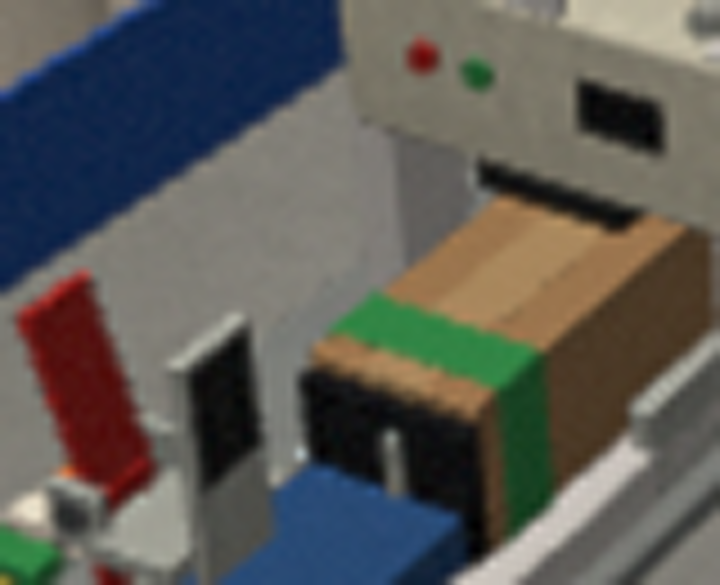

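View pics/t21.png

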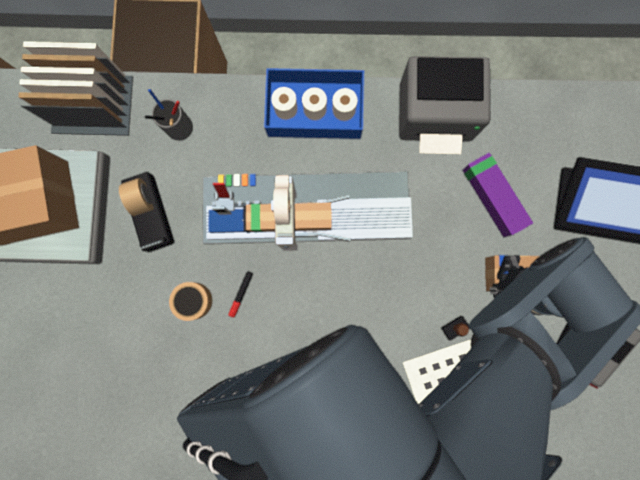

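View pics/t21c.png

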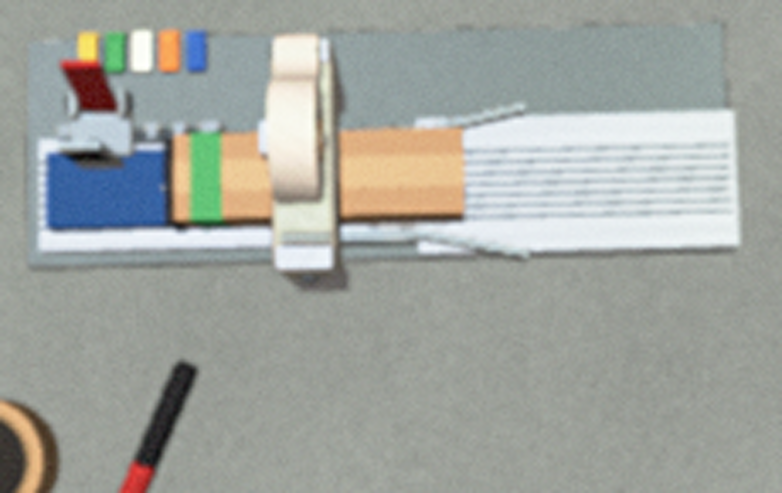

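Run:
```python
from h import *
a=cv2.imread("pics/top0.png");b=cv2.imread("pics/t21.png");i=camera_info("top")
for n,p in(("before",a),("after",b)):
    h=cv2.cvtColor(p,cv2.COLOR_BGR2HSV)
    for nm,lo,hi,z in(("lever",(0,120,60),(8,255,255),.1),("block",(105,120,60),(120,255,255),.052)):
        m=cv2.inRange(h,lo,hi);m[:176]=0;m[240:]=0;m[:,:200]=0;m[:,262:]=0
        if nm=="block": m[:200]=0
        v,u=np.nonzero(m);print(n,nm,len(u),onplane(i,[(u.mean(),v.mean())],z).round(4))
```

```text
before lever 111 [[0.6366 0.1684 0.1   ]]
before block 670 [[0.5695 0.1636 0.052 ]]
after lever 115 [[0.6357 0.1894 0.1   ]]
after block 668 [[0.5681 0.1848 0.052 ]]
```

```bash
python3 -c "
from station import *
print(sign_off(), sense()['t'])"
```

```text
the job is handed in; nothing more can be done
the job is handed in; nothing more can be done
```

The stop is latched beside the green marker and the green-banded carton lies flat in the channel under the head, resting against it. I handed the job in at about 24.8 s of the 72 s allowed.

**What I did:** I squeezed the lever against the grip plate and slid the stop one notch with the feed, from the white marker to the green one. I let go and the lever leaned back out as it had at the start. I then put the carton on the bed with its green end leading and slid it into the channel in the gripper. From there I pushed it from behind with the closed fingers until contact (about 6 N on the wrist), then backed the arm clear.

**Last checks:**
- **Stop position:** the wrist camera showed the stop had moved 20.3 mm, measured just after latching.
- **Disagreement:** after the push, the top camera read about 21 mm. That is within roughly half its pixel size, though it could also be a little play in the notch. The lever still leans out as it does when latched.
- **Carton:** the last side picture shows its front against the stop face. Its measured height matches flat on the bed. I judged contact by the rising force and the pictures, not by measuring the gap directly.
- **Other items:** in the last top picture, the things I could see on the counter looked unmoved. The arm hid the blue-banded carton and a few others in part. I never touched them.

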